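# Fetch the floor flange from behind the pipe pieces

## Robot

A 7-joint arm with a two-finger parallel gripper is mounted at the origin on the work surface. World frame = base frame: x ahead of the robot, y to its left, z up, the work surface at z = 0. Lengths are in m, angles in rad, forces in N, time in s.
With the tool pointing down it reaches from about 0.4 to 0.9 m from the base axis. Payload 5.6 kg.
Tool frame: the origin (TCP) lies on the front face of the gripper's body, between the roots of the fingers; the fingertips stand ahead of it and the grasp point (between the pads) lies 69 mm ahead of it (r.tips_ahead is the z of the fingertips in the tool frame, in m); z points along the fingers, y is the line along which they close (so a half turn about z gives the same grasp; the last joint's range is limited). The gripper opens to 92 mm and grips with 3 to 60 N. Pads are 20 mm wide; open, the fingers measure 128 mm over their backs; the gripper's body (75 mm by 189 mm) begins 69 mm behind the grasp point.
Start: joints at [1.094, 0.468, -0.012, 1.603, 0.006, 1.071, -0.056], TCP at [0.273, -0.59, 0.303] pointing down, gripper open.
Joint ranges: [-2.53, 2.53], [-0.31, 2.02], [-1.57, 1.55], [0.28, 2.44], [-1.29, 4.43], [0.15, 1.84], [-2.92, 2.92]. Speed limits (rad/s): [2.57, 2.57, 3.14, 3.14, 3.14, 3.14, 3.14].

## Interface

Orientations are given as a unit quaternion [x, y, z, w].
In Python, from rig import r gives the robot as it stands.
- The arm moves only by the tool servo_tool, never from a script. Its argument "increments" is a list of rows, each an object with "slide": the shift along the tool's x, y, z each as a share of 0.25 m, from -1 to 1, a list of three; "angular": the turn, a rotation vector about the tool's x, y, z each as a share of 0.5 rad, from -1 to 1, a list of three. In form: [{"slide": [tx, ty, tz], "angular": [wx, wy, wz]}, ...]. A call has 1 to 10 rows; each row is the pose to reach, as a shift and turn from the pose commanded when the call began, along the tool's axes at that moment; what a row does not reach only later rows make up. A row lasts 1/12 s, in which the tool goes at most 41.7 mm and 7.16 degrees, less where a joint would pass 70% of its speed; a pose out of reach is approached as far as the arm can. A call with a number of a shift or a turn outside -1 to 1 is refused whole. A call with a gripper value outside its range is refused whole. "grip" is the opening, from 0 (shut) to 1 (fully open), set as the call begins (left out, the last holds). The fingers move at their own pace and stop on an object; "force" is the grip in N (left out, the last holds). Time passes only in rows, so rows that repeat a pose let the fingers close. It gives the time, the measured TCP pose, the force and the opening at its end, in the units of the state.
- r.observe(): the state, without advancing time (a new reading comes with each control period).
- r.capture(name): name is "scene" or "top"; returns a dict with "frame" (420x560x3 uint8, blue, green, red), "fx", "fy", "cx", "cy" (pixels), "R" (3x3) and "t" (3): a world point X has camera coordinates R X + t. Camera axes: x right, y down, z forward; pixel columns grow to the right and rows downward; lengths in m; the calibration is good to about 2 mm. A picture is of the moment at which its call begins. There is no depth.
- r.job_done(): hands the job in, once; it reports no verdict.
Trained networks look in a picture, given as the dict that the camera call returned (one of the last four; its "shot" number tells which), for a name from the list of things; names that differ only in an ending like _2 or _b are one class to them, and where a whole thing is asked for, a point or a joint stands for the part that bears it (a point fixed in the world has none). Each returns a list of dicts, best first, with "p" (0 to 1); they miss things now and then, are a little off and sometimes report something else, mostly with a low value. They report only what shows in the picture. A call takes as long as a camera call. They do not tell look-alikes from the thing itself.
- r.regions_of(label, picture): "region" (420x560 bool, what is visible of it) and "extent" ([centre column, centre row, width, height] in pixels, round what is visible of it).
- r.mark_of(label, picture): "xy" ([column, row] in pixels: a listed point, or the origin of a listed thing).
The state is a dict: "time_s": time; "joint_positions": joint angles; "dq": joint speeds; "joint_torque": joint torques, N m; "tcp_pos": TCP position; "eef_rot": TCP orientation; "contact_force": force on the tool from outside, world axes, zero at the start; "ft_torque": the same for the moment, N m; "opening": finger opening in m.
Only numpy, scipy, OpenCV 4.12 (cv2) and the standard library are available. Lean on these libraries where they do the work, as an engineer would, in place of code of your own. Each camera call takes 0.05 s, during which the arm holds its last target. There are 200 camera calls.

## Task

Stand the three tall pipe pieces from the stock board upright on the black rubber mat, and leave the floor flange where it is until all three are there. Then set the flange flat, base down, in the middle of the square steel plate (on the crossing of its lines), and after that stand each pipe piece upright again on the very spot on the board that it came from. Do not tip anything over, and leave the small tin and the brass plug on the board undisturbed.

Things in the scene. Friction and masses are not known exactly. Their poses are not given: they have to be found in the camera images.
- nipple: Long slim dark steel pipe nipple, an open tube standing upright: 33 mm outside diameter, 25 mm bore, 150 mm tall, 0.25 to 0.45 kg. Origin at the centre of its underside, z up along its axis. It may stand on any of the board's three smaller ring marks, within 5 mm of the mark's centre.
- union: Bright steel pipe piece, an upright open tube: 48 mm outside diameter, 38 mm bore (blocked at the band), 140 mm tall, with a hexagonal band 56 mm across flats (65 mm over corners) 45 to 71 mm above its underside; 0.35 to 0.65 kg. Plain 48 mm round above the band. Origin at the centre of its underside, z up its axis. On any of the board's three smaller ring marks.
- socket: Thick dark steel pipe socket, an upright open tube: 54 mm outside diameter, 44 mm bore, 130 mm tall, with a 60 mm bead round each end, 12 mm high; 0.4 to 0.7 kg. Plain 54 mm round between the beads. Origin at the centre of its underside, z up its axis. On any of the board's three smaller ring marks.
- flange: Low steel floor flange lying base down behind and between the three pipe pieces: a disc 90 mm in diameter and 10 mm thick with four dark bolt holes, and on it a round hub 42 mm in diameter whose top is 46 mm above the disc's underside; 0.35 to 0.65 kg. Best gripped by the hub; it looks alike at any quarter turn. Origin at the centre of its underside, z up.
- stock_board: Fixed plywood board, 230 (x) by 260 mm (y), top 12 mm over the bench; 30 mm high dark kerb on its far edge and the rear of its sides. Frame: x to the far edge, origin at bench level 10 mm beyond its middle (top spans x -125 to 105 mm). 72 mm grey ring marks at (-75, 0), (-15, 85), (-15, -85) mm for the pipe pieces, a 100 mm one at (20, 0) for the flange; tin near (65, 90), plug near (65, -90).
- mat: Black rubber mat fixed to the bench at one side of the board (left or right, varying), 260 mm (x) by 180 mm (y), 6 mm thick, empty at the start. Origin at the centre of its underside on the bench; x and y along its long and short sides.
- plate: Square bright steel plate with two fine dark lines crossing in its middle, fixed to the bench on the other side of the board, 180 mm by 180 mm, top 15 mm above the bench. Origin at the centre of its underside. A thin scriber 120 mm long and 8 mm thick lies on it along its +y edge, 77 mm from the middle.
- tin: Small white round tin with a steel lid at a rear corner of the stock board, 44 mm in diameter and 45 mm tall. Origin at the centre of its underside. Not to be disturbed.
- plug: Small brass hexagon-headed pipe plug standing at the other rear corner of the stock board, 32 mm across the flats, 30 mm tall. Origin at the centre of its underside. Not to be disturbed.
Not all that is in view belongs to the job. What is shaped like the socket but red is not meant. What is shaped like the union but red is not meant.

How it is judged:
By the outcome, as a careful person would: the job done as asked, in the order asked, and still so for the second after the job is handed in, with the robot touching nothing.
It also fails if it takes over 144 s, if anything falls off the work surface, if the arm or the gripper's body presses on something with over 40 N, if the wrist force passes 120 N, or if a joint passes its speed limit or range.

## Working session

There is one attempt and no reset: what is moved stays moved. The work goes in short steps, Python scripts to look and compute and a tool call to move; the robot and the scene stay as the last step left them, time stands still between calls to the robot, and variables do not carry over. Pictures are saved under pics/ and viewed, on a budget of 14 in all, crops included, one or two more only if the job needs it, and the job is handed in when it is done.

Besides the shell and the picture viewer there is one more tool, called after "Call:" by a JSON object that holds its "name" and its "arguments". servo_tool: Moves the arm, as the interface text tells. Shift numbers are shares of 0.25 m and turn numbers shares of 0.5 rad, none past 1 either way. Its arguments: {"type":"object","properties":{"increments":{"type":"array","items":{"type":"object","properties":{"slide":{"type":"array","items":{"type":"number"}},"angular":{"type":"array","items":{"type":"number"}}}}},"grip":{"type":"number"},"force":{"type":"number"}},"required":["increments"]}

```bash
mkdir -p pics; ls; python3 - <<'E'
from rig import r
import cv2
print(r.observe(), r.tips_ahead)
for n in("scene","top"):
    c=r.capture(n); cv2.imwrite(f"pics/{n}0.png",c["frame"]); print(n,c["fx"],c["cx"],c["cy"],c["R"],c["t"])
    for l in "nipple union socket flange stock_board mat plate tin plug".split():
        m=r.mark_of(l,c); print(l,[(round(float(d["p"]),2),[round(float(v)) for v in d["xy"]]) for d in m][:4])
E
```

```text
pics
{'time_s': 0.0, 'joint_positions': array([ 1.09394495,  0.46836779, -0.01156147,  1.60361397,  0.0059896 ,
        1.07138724, -0.05628284]), 'dq': array([ 0.000383  , -0.00156322, -0.0010458 ,  0.00012029,  0.00108359,
        0.00032567,  0.00083729]), 'joint_torque': array([-3.61295060e-04, -5.20574749e+01, -1.26422787e-02, -2.43755722e+01,
       -5.65806439e-02,  1.72123202e-02,  1.37074826e-04]), 'tcp_pos': array([ 0.27298824, -0.58943043,  0.30175028]), 'eef_rot': array([ 9.76572923e-01,  2.15184961e-01, -2.51314132e-04, -8.34102972e-04]), 'contact_force': array([-0.2402786 ,  0.36240663, -0.04242847]), 'ft_torque': array([ 0.02083913, -0.03327624, -0.04169558]), 'opening': 0.09229536703007575} 0.0881
scene 468.6165555525168 274.5336048882255 209.63451614980485 [[ 0.36870776  0.92946268 -0.01239788]
 [ 0.5183033  -0.21664048 -0.82730199]
 [-0.77163222  0.2986068  -0.5616206 ]] [-0.18936809 -0.24963519  1.35557959]
nipple [(0.56, [255, 231])]
union [(0.85, [294, 205]), (0.64, [298, 236]), (0.56, [288, 178])]
socket [(0.95, [436, 226]), (0.73, [341, 222])]
flange [(0.62, [307, 236])]
stock_board [(0.62, [300, 232])]
mat [(0.74, [117, 263])]
plate [(0.79, [410, 182])]
tin [(0.7, [357, 243])]
plug [(0.79, [267, 260])]
top 457.70959555925936 286.15177354568783 203.79520016440918 [[ 0.00200875 -0.99998726  0.00462997]
 [-0.9816344  -0.00285507 -0.19075048]
 [ 0.19076127 -0.00416176 -0.98162764]] [0.01293199 0.54332973 0.90699455]
nipple [(0.7, [317, 200])]
union [(0.96, [267, 223])]
socket [(0.94, [161, 154]), (0.74, [137, 227]), (0.63, [241, 186])]
flange [(0.55, [280, 180])]
stock_board [(0.86, [280, 188])]
mat [(0.66, [437, 212])]
plate [(0.85, [136, 227])]
tin [(0.64, [246, 156]), (0.39, [280, 190])]
plug [(0.49, [321, 167])]
```

View pics/scene0.png

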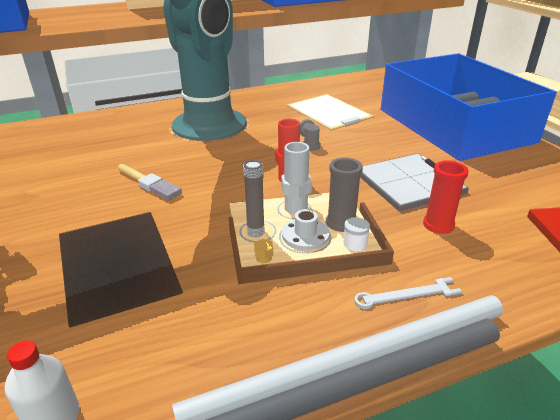

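View pics/top0.png

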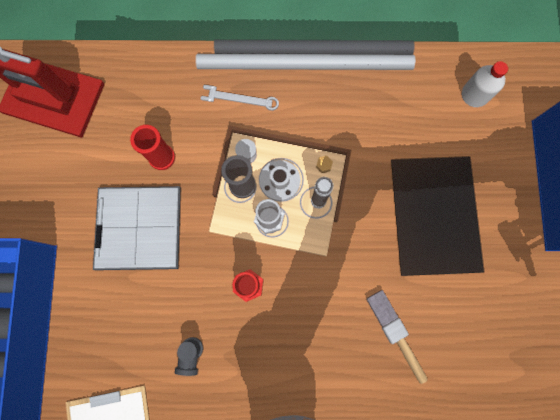

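Plate is left (+y), mat right (−y). I see the nipple on the right ring (top view 322,186), union on the near ring (268,212), and socket on the left ring (238,170). There are red look-alikes at (248,286) and (150,145). Next I rectify to planes and measure.

```bash
cat > h.py <<'E'
import numpy as np, cv2
from rig import r
def K(c): return np.array([[c["fx"],0,c["cx"]],[0,c["fy"],c["cy"]],[0,0,1.]])
def proj(c,X):
    p=K(c)@(np.asarray(c["R"])@np.asarray(X,float)+np.asarray(c["t"])); return p[:2]/p[2]
def ray(c,uv,z):
    R,t=np.asarray(c["R"]),np.asarray(c["t"]); o=-R.T@t
    d=R.T@np.linalg.solve(K(c),[uv[0],uv[1],1.]); return o+d*(z-o[2])/d[2]
def rect(c,x0,x1,y0,y1,z,s):
    # output: up = +x, left = +y ; s px per m
    w,h=int((y1-y0)*s),int((x1-x0)*s)
    A=np.array([[0,-1/s,x1],[-1/s,0,y1],[0,0,z],[0,0,1.]])  # pix->world
    P=K(c)@np.c_[np.asarray(c["R"]),np.asarray(c["t"])]
    return cv2.warpPerspective(c["frame"],P@A,(w,h),flags=cv2.INTER_CUBIC|cv2.WARP_INVERSE_MAP)
E
python3 - <<'E'
from h import *
c=r.capture("top"); s=r.capture("scene")
for n,z in dict(nipple=.012,union=.012,socket=.012,flange=.012,stock_board=0,mat=0,plate=0,tin=.012,plug=.012).items():
    for cc in(c,s):
        m=r.mark_of(n,cc); print(n,[(round(float(d["p"]),2),ray(cc,d["xy"],z)[:2].round(4)) for d in m][:3])
p=ray(c,(280,190),.012); print(p)
x0,x1,y0,y1=p[0]-.17,p[0]+.17,p[1]-.2,p[1]+.2; print(x0,y1)
x0,x1,y0,y1=[round(v,2) for v in(x0,x1,y0,y1)];print(x0,x1,y0,y1)
im=[rect(c,x0,x1,y0,y1,z,850) for z in(.012,.162,.152,.142)]
for i in im:
    for k in range(0,9):
        cv2.line(i,(int(k*.05*850),0),(int(k*.05*850),4),(255,0,255),1); cv2.line(i,(0,int(k*.05*850)),(4,int(k*.05*850)),(255,0,255),1)
cv2.imwrite("pics/rect1.png",np.vstack([np.hstack(im[:2]),np.hstack(im[2:])]))
print(im[0].shape)
E
```

```text
nipple [(0.82, array([ 0.556 , -0.0479]))]
nipple [(0.64, array([ 0.5622, -0.0604])), (0.22, array([0.5188, 0.3212]))]
union [(0.65, array([0.3754, 0.0875])), (0.58, array([0.5123, 0.0534]))]
union [(0.94, array([0.3852, 0.0879])), (0.56, array([0.5108, 0.0481]))]
socket [(0.93, array([0.6562, 0.297 ])), (0.8, array([0.5962, 0.1082]))]
socket [(0.73, array([0.6774, 0.2856])), (0.55, array([0.5856, 0.115 ]))]
flange [(0.67, array([0.5976, 0.0244]))]
flange [(0.82, array([0.6079, 0.0298]))]
stock_board [(0.86, array([0.5845, 0.0278])), (0.47, array([0.505 , 0.3387]))]
stock_board [(0.75, array([0.5869, 0.0237]))]
mat [(0.68, array([ 0.5295, -0.3127]))]
mat [(0.97, array([ 0.5385, -0.316 ])), (0.66, array([0.4912, 0.0546])), (0.32, array([ 0.5445, -0.0573]))]
plate [(0.85, array([0.4975, 0.3413]))]
plate [(0.76, array([0.5021, 0.3299])), (0.67, array([0.4968, 0.0501]))]
tin [(0.93, array([0.6559, 0.1067]))]
tin [(0.67, array([0.6702, 0.097 ]))]
plug [(0.46, array([ 0.6364, -0.0607]))]
plug [(0.69, array([ 0.6461, -0.0738]))]
[0.58197402 0.02767951 0.012     ]
0.41197402397488403 0.22767950995907385
0.41 0.75 -0.17 0.23
(289, 340, 3)
```

View pics/rect1.png

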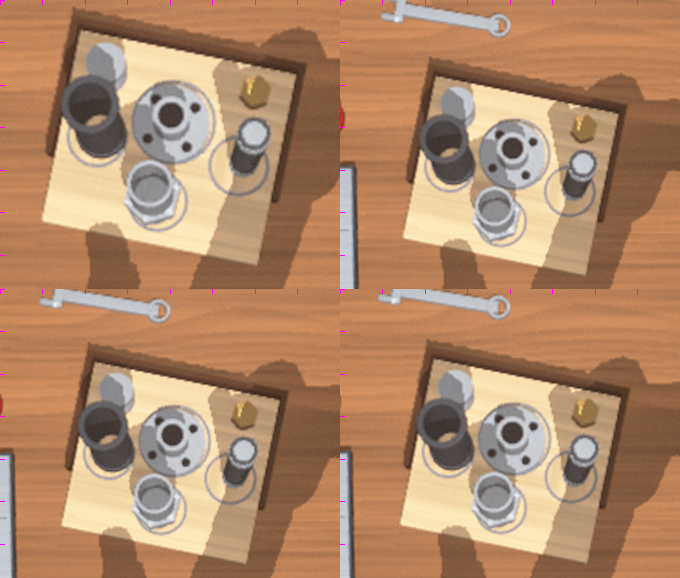

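```bash
cat >> h.py <<'E'
from scipy.optimize import minimize
PRIM=dict(nipple=[(.0165,0,.15)],union=[(.024,0,.14),(.031,.045,.071)],socket=[(.03,0,.012),(.027,.012,.118),(.03,.118,.13)],
 flange=[(.045,0,.01),(.021,.01,.046)],tin=[(.022,0,.045)],plug=[(.0168,0,.03)])
SC=4
def sil(c,name,x,y,z):
    m=np.zeros((420*SC,560*SC),np.uint8); a=np.linspace(0,2*np.pi,40)
    for rad,z0,z1 in PRIM[name]:
        P=np.vstack([np.c_[x+rad*np.cos(a),y+rad*np.sin(a),0*a+z+k] for k in(z0,z1)])
        q=(K(c)@(np.asarray(c["R"])@P.T+np.asarray(c["t"])[:,None])); q=((q[:2]/q[2]).T+.5)*SC-.5
        cv2.fillConvexPoly(m,cv2.convexHull(np.round(q).astype(np.int32)),1)
    return cv2.resize(m.astype(np.float32),(560,420),interpolation=cv2.INTER_AREA)
def fit(pairs,name,xy,z):
    """pairs: (cam, region)"""
    def f(p): return sum(-np.minimum(s,g).sum()/np.maximum(s,g).sum() for s,g in((sil(c,name,p[0]/1e3,p[1]/1e3,z),g.astype(np.float32)) for c,g in pairs))
    x0=np.array(xy)*1e3
    o=minimize(f,x0,method="Nelder-Mead",options=dict(initial_simplex=[x0,x0+[8,3],x0+[-3,8]],xatol=.1,fatol=1e-4))
    return o.x.round(1),round(-o.fun/len(pairs),3)
def locate(name,xy,z,cams,tol=.035):
    pairs=[]
    for c in cams:
        s=sil(c,name,*xy,z)
        L=[(np.minimum(s,d["region"]).sum()/np.maximum(s,d["region"]).sum(),float(d["p"]),d["region"]) for d in r.regions_of(name,c)]
        L=[l for l in L if l[0]>.3]
        if L: pairs.append((c,max(L,key=lambda l:l[0])[2]))
    return [fit([p],name,xy,z) for p in pairs]+([fit(pairs,name,xy,z)] if len(pairs)>1 else [])
E
python3 - <<'E'
from h import *
c=r.capture("top"); s=r.capture("scene")
for n,xy in dict(nipple=(.556,-.052),union=(.513,.045),socket=(.59,.112),flange=(.606,.0245),tin=(.66,.104),plug=(.637,-.065)).items():
    print(n,locate(n,xy,.012,(c,s)))
# corners
im=c["frame"]; B=[.5865,.0285,-.2025]
def bw(x,y,z=.012,B=B): 
    co,si=np.cos(B[2]),np.sin(B[2]); return (B[0]+co*x-si*y,B[1]+si*x+co*y,z)
def draw(cc,out,box):
    f=cv2.resize(cc["frame"][box[1]:box[3],box[0]:box[2]],None,fx=4,fy=4,interpolation=cv2.INTER_CUBIC)
    def pl(P): 
        q=[((proj(cc,p)-box[:2]+.5)*4-.5) for p in P]; cv2.polylines(f,[np.round(q).astype(np.int32)],True,(255,0,255),1)
    pl([bw(*p) for p in((-.125,-.13),(-.125,.13),(.105,.13),(.105,-.13))])
    a=np.linspace(0,6.28,40)
    for x,y,R in((-.075,0,.036),(-.015,.085,.036),(-.015,-.085,.036),(.02,0,.05)): pl([bw(x+R*np.cos(t),y+R*np.sin(t)) for t in a])
    return f
f=draw(c,0,(205,125,355,260)); cv2.imwrite("pics/bd_top.png",f)
E
```

```text
nipple [(array([558.6, -56.6]), np.float64(0.954)), (array([560.6, -57.5]), np.float64(0.943)), (array([559.1, -56.7]), np.float64(0.947))]
union [(array([511. ,  48.8]), np.float64(0.924)), (array([510.8,  47.7]), np.float64(0.945)), (array([510.5,  47.8]), np.float64(0.929))]
socket [(array([593.7, 110. ]), np.float64(0.91)), (array([594.9, 108.2]), np.float64(0.902)), (array([593.5, 109.5]), np.float64(0.904))]
flange [(array([603.7,  27.3]), np.float64(0.953)), (array([603.1,  26.9]), np.float64(0.936)), (array([603.7,  27.4]), np.float64(0.942))]
tin [(array([664.7, 101.5]), np.float64(0.797)), (array([661.7, 100.4]), np.float64(0.929)), (array([663.2, 101. ]), np.float64(0.851))]
plug [(array([638. , -68.4]), np.float64(0.769)), (array([634.9, -68. ]), np.float64(0.884)), (array([635.7, -68.3]), np.float64(0.826))]
```

View pics/bd_top.png

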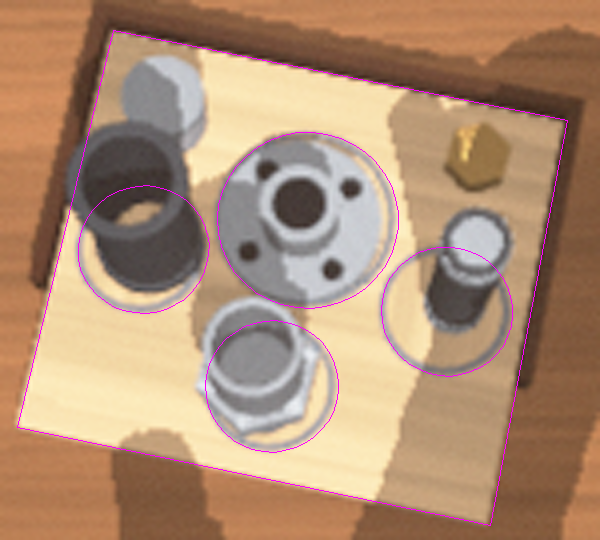

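Board fit overlays well at (0.5865, 0.0285, yaw −11.6°). Pipes: nipple (0.559,−0.057), union (0.511,0.048), socket (0.594,0.110). First I lift and square the tool to the world axes.

Call:
{"name": "servo_tool", "arguments": {"increments": [{"slide":[0,0,-0.24],"angular":[0,0,0.3]},{"slide":[0,0,-0.24],"angular":[0,0,0.6]},{"slide":[0,0,-0.24],"angular":[0,0,0.867]},{"slide":[0,0,-0.24],"angular":[0,0,0.867]},{"slide":[0,0,-0.24],"angular":[0,0,0.867]}], "grip": 0.9, "force": 25}}

```text
time_s: 3.12
tcp_pos: [0.2733, -0.5898, 0.3633]
eef_rot: [1.0, -0.001, 0.0, 0.0]
contact_force: [-0.6, 0.5, -0.0]
opening: 0.0826
```

```bash
python3 - <<'E'
from h import *
c=r.capture("top")
f=rect(c,.38,.68,-.44,-.19,.006,1000); p=rect(c,.38,.62,.22,.46,.015,1600)
for im,s in((f,1000),(p,1600)):
    for k in range(7):
        t=int(k*.05*s); cv2.line(im,(t,0),(t,8),(255,0,255),1); cv2.line(im,(0,t),(8,t),(255,0,255),1)
H=np.zeros((400,640,3),np.uint8); H[:300,:250]=f; H[:384,256:640]=p; cv2.imwrite("pics/mp.png",H)
E
```

```text
(no output)
```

View pics/mp.png

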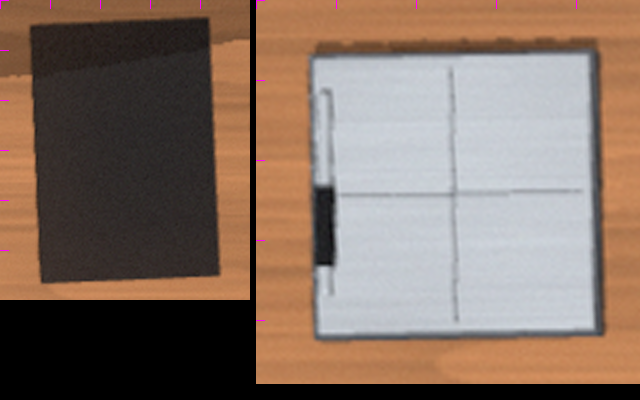

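Mat centre is (0.530,−0.315). The plate lines cross at (0.500,0.337).

Call:
{"name": "servo_tool", "arguments": {"increments": [{"slide":[0.1,-0.15,0]},{"slide":[0.2,-0.3,0]},{"slide":[0.28,-0.45,0]},{"slide":[0.36,-0.6,0]},{"slide":[0.44,-0.75,0]},{"slide":[0.52,-0.9,0]},{"slide":[0.572,-1,0]},{"slide":[0.572,-1,0]}]}}

```text
invalid input at $.increments[0]: expected keys slide, angular
```

Call:
{"name": "servo_tool", "arguments": {"increments": [{"slide":[0.1,-0.15,0]},{"slide":[0.2,-0.3,0]},{"slide":[0.28,-0.45,0]},{"slide":[0.36,-0.6,0]},{"slide":[0.44,-0.75,0]},{"slide":[0.52,-0.9,0]},{"slide":[0.572,-1,0]},{"slide":[0.572,-1,0]},{"slide":[0.572,-1,0]},{"slide":[0.572,-1,0]}]}}

```text
invalid input at $.increments[0]: expected keys slide, angular
```

Call:
{"name": "servo_tool", "arguments": {"increments": [{"slide":[0.1,-0.15,0],"angular":[0,0,0]},{"slide":[0.2,-0.3,0],"angular":[0,0,0]},{"slide":[0.28,-0.45,0],"angular":[0,0,0]},{"slide":[0.36,-0.6,0],"angular":[0,0,0]},{"slide":[0.44,-0.75,0],"angular":[0,0,0]},{"slide":[0.52,-0.9,0],"angular":[0,0,0]},{"slide":[0.572,-1,0],"angular":[0,0,0]},{"slide":[0.572,-1,0],"angular":[0,0,0]}]}}

```text
time_s: 3.83
tcp_pos: [0.4205, -0.3319, 0.3627]
eef_rot: [1.0, 0.007, 0.001, -0.002]
contact_force: [0.1, -0.3, 0.6]
opening: 0.083
```

Call:
{"name": "servo_tool", "arguments": {"increments": [{"slide":[0.1,-0.15,0],"angular":[0,0,0]},{"slide":[0.2,-0.3,0],"angular":[0,0,0]},{"slide":[0.28,-0.45,0],"angular":[0,0,0]},{"slide":[0.36,-0.6,0],"angular":[0,0,0]},{"slide":[0.44,-0.75,0],"angular":[0,0,0]},{"slide":[0.52,-0.9,0],"angular":[0,0,0]},{"slide":[0.572,-1,0],"angular":[0,0,0]},{"slide":[0.572,-1,0],"angular":[0,0,0]},{"slide":[0.572,-1,0],"angular":[0,0,0]},{"slide":[0.572,-1,0],"angular":[0,0,0]}]}}

```text
time_s: 4.67
tcp_pos: [0.5587, -0.0907, 0.3622]
eef_rot: [1.0, 0.0, -0.001, 0.0]
contact_force: [1.3, -1.3, -0.1]
opening: 0.0825
```

Call:
{"name": "servo_tool", "arguments": {"increments": [{"slide":[0,-0.136,0],"angular":[0,0,0]},{"slide":[0,-0.136,0],"angular":[0,0,0]},{"slide":[0,-0.136,0.15],"angular":[0,0,0]},{"slide":[0,-0.136,0.3],"angular":[0,0,0]},{"slide":[0,-0.136,0.42],"angular":[0,0,0]},{"slide":[0,-0.136,0.54],"angular":[0,0,0]},{"slide":[0,-0.136,0.63],"angular":[0,0,0]},{"slide":[0,-0.136,0.71],"angular":[0,0,0]},{"slide":[0,-0.136,0.71],"angular":[0,0,0]},{"slide":[0,-0.136,0.71],"angular":[0,0,0]}]}}

```text
time_s: 5.5
tcp_pos: [0.5583, -0.0573, 0.1846]
eef_rot: [1.0, -0.001, -0.001, 0.0]
contact_force: [0.4, -0.4, 0.5]
opening: 0.0829
```

```bash
python3 - <<'E'
from h import *
print(r.observe()["tcp_pos"],r.observe()["contact_force"])
c=r.capture("top"); s=r.capture("scene")
cv2.imwrite("pics/g1.png",np.hstack([cv2.resize(x,None,fx=2,fy=2) for x in(c["frame"][100:310,210:400],s["frame"][90:300,190:380])]))
E
```

```text
[ 0.55834022 -0.05726163  0.18464672] [ 0.37222325 -0.40188786  0.47674883]
```

View pics/g1.png

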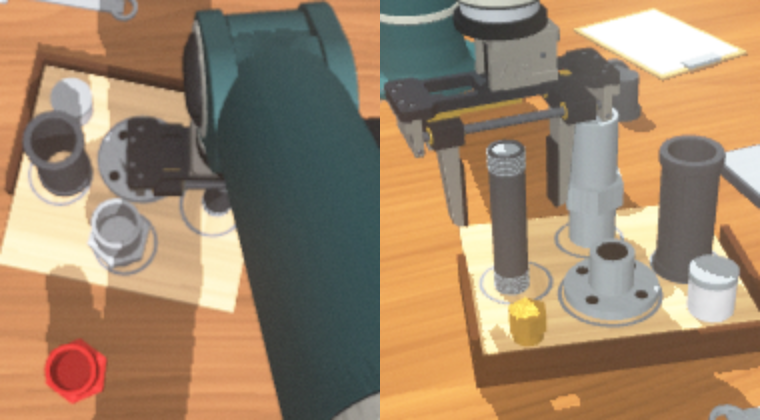

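The picture shows the fingers on either side of the nipple and the gripper body clear above it. I close and lift.

Call:
{"name": "servo_tool", "arguments": {"increments": [{"slide":[0,0,0],"angular":[0,0,0]},{"slide":[0,0,0],"angular":[0,0,0]},{"slide":[0,0,0],"angular":[0,0,0]},{"slide":[0,0,0],"angular":[0,0,0]},{"slide":[0,0,0],"angular":[0,0,0]},{"slide":[0,0,0],"angular":[0,0,0]},{"slide":[0,0,-0.03],"angular":[0,0,0]},{"slide":[0,0,-0.08],"angular":[0,0,0]},{"slide":[0,0,-0.08],"angular":[0,0,0]}], "grip": 0, "force": 30}}

```text
time_s: 6.35
tcp_pos: [0.56, -0.0557, 0.2074]
eef_rot: [1.0, 0.0, 0.002, 0.0]
contact_force: [0.6, 0.1, -3.1]
opening: 0.0327
```

Call:
{"name": "servo_tool", "arguments": {"increments": [{"slide":[0,0,-0.12],"angular":[0,0,0]},{"slide":[0,0,-0.26],"angular":[0,0,0]},{"slide":[0,0,-0.4],"angular":[0,0,0]},{"slide":[0,0,-0.52],"angular":[0,0,0]},{"slide":[0,0,-0.62],"angular":[0,0,0]},{"slide":[0,0,-0.62],"angular":[0,0,0]}]}}

```text
time_s: 6.85
tcp_pos: [0.561, -0.0556, 0.3659]
eef_rot: [1.0, 0.0, 0.005, 0.001]
contact_force: [1.0, -0.1, -4.3]
opening: 0.0327
```

Call:
{"name": "servo_tool", "arguments": {"increments": [{"slide":[0.02,0.08,0],"angular":[0,0,0]},{"slide":[0.05,0.22,0],"angular":[0,0,0]},{"slide":[0.08,0.36,0],"angular":[0,0,0]},{"slide":[0.12,0.5,0],"angular":[0,0,0]},{"slide":[0.15,0.64,0],"angular":[0,0,0]},{"slide":[0.18,0.78,0],"angular":[0,0,0]},{"slide":[0.2,0.9,0],"angular":[0,0,0]},{"slide":[0.2,0.98,0],"angular":[0,0,0]},{"slide":[0.2,1,0],"angular":[0,0,0]},{"slide":[0.2,1,0],"angular":[0,0,0]}]}}

```text
time_s: 7.68
tcp_pos: [0.6078, -0.3078, 0.3577]
eef_rot: [1.0, -0.002, -0.002, -0.0]
contact_force: [-1.0, -0.0, -3.7]
opening: 0.0324
```

Call:
{"name": "servo_tool", "arguments": {"increments": [{"slide":[0,0,0.1],"angular":[0,0,0]},{"slide":[0,0,0.22],"angular":[0,0,0]},{"slide":[0,0,0.34],"angular":[0,0,0]},{"slide":[0,0,0.46],"angular":[0,0,0]},{"slide":[0,0,0.56],"angular":[0,0,0]},{"slide":[0,0,0.62],"angular":[0,0,0]},{"slide":[0,0,0.66],"angular":[0,0,0]},{"slide":[0,0,0.68],"angular":[0,0,0]},{"slide":[0,0,0.68],"angular":[0,0,0]}]}}

```text
time_s: 8.43
tcp_pos: [0.6109, -0.303, 0.1938]
eef_rot: [1.0, 0.001, 0.001, -0.001]
contact_force: [-3.4, 2.6, 12.4]
opening: 0.0323
```

Call:
{"name": "servo_tool", "arguments": {"increments": [{"slide":[0,0,0],"angular":[0,0,0]},{"slide":[0,0,0],"angular":[0,0,0]},{"slide":[0,0,0],"angular":[0,0,0]}]}}

```text
time_s: 8.68
tcp_pos: [0.6107, -0.303, 0.1938]
eef_rot: [1.0, 0.001, 0.002, -0.001]
contact_force: [-4.5, 2.8, 10.8]
opening: 0.0327
```

```bash
python3 - <<'E'
from h import *
s=r.capture("scene"); o=r.observe(); print(o["tcp_pos"],o["contact_force"])
print(locate("nipple",(.61,-.305),.018,(s,)), proj(s,(.61,-.305,.006)))
cv2.imwrite("pics/p1.png",cv2.resize(s["frame"][100:330,20:260],None,fx=2.5,fy=2.5))
E
```

```text
[ 0.61073593 -0.30291256  0.19374992] [-4.00679813  3.20294068 10.53026744]
[(array([ 626.4, -302.6]), np.float64(0.916))] [127.49532763 285.30745399]
```

View pics/p1.png

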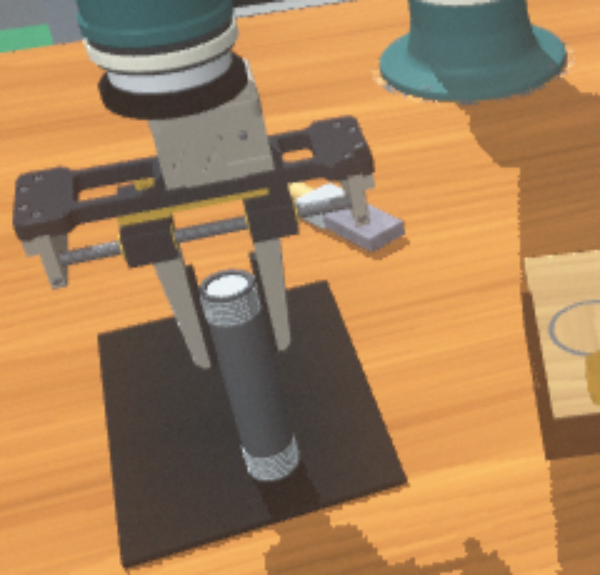

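The nipple looks tilted in the grip, and the mat contact came early. I'll fit the tilt before acting.

```bash
cat >> h.py <<'E'
def silaxis(c,name,b,u):
    """silhouette with underside centre b and axis u"""
    m=np.zeros((420*SC,560*SC),np.uint8); a=np.linspace(0,2*np.pi,40); u=np.array(u)/np.linalg.norm(u)
    v=np.cross(u,[0,1,0]); v/=np.linalg.norm(v); w=np.cross(u,v)
    for rad,z0,z1 in PRIM[name]:
        P=np.vstack([np.array(b)+k*u+rad*(np.cos(a)[:,None]*v+np.sin(a)[:,None]*w) for k in(z0,z1)])
        q=(K(c)@(np.asarray(c["R"])@P.T+np.asarray(c["t"])[:,None])); q=((q[:2]/q[2]).T+.5)*SC-.5
        cv2.fillConvexPoly(m,cv2.convexHull(np.round(q).astype(np.int32)),1)
    return cv2.resize(m.astype(np.float32),(560,420),interpolation=cv2.INTER_AREA)
def fit_tilt(name,g,pairs,d0):
    """g grasp point; params d (mm bottom below grasp along axis), tx, ty tilt deg, e lateral x mm"""
    def ba(p):
        u=np.array([np.tan(np.radians(p[1])),np.tan(np.radians(p[2])),1]); u/=np.linalg.norm(u)
        return np.array(g)+[p[3]/1e3,0,0]-u*p[0]/1e3,u
    def f(p):
        b,u=ba(p); return sum(-np.minimum(s,R).sum()/np.maximum(s,R).sum() for s,R in((silaxis(c,name,b,u),R.astype(np.float32)) for c,R in pairs))
    x0=np.array([d0,0,0,0.]); o=minimize(f,x0,method="Nelder-Mead",options=dict(initial_simplex=[x0,x0+[8,0,0,0],x0+[0,8,0,0],x0+[0,0,5,0],x0+[0,0,0,5]],xatol=.1,fatol=1e-4,maxiter=400))
    b,u=ba(o.x); return o.x.round(1),(b*1e3).round(1),round(-o.fun/len(pairs),3)
E
python3 - <<'E'
from h import *
s=r.capture("scene"); c=r.capture("top"); o=r.observe(); g=o["tcp_pos"]-[0,0,.069]
ds=r.regions_of("nipple",s); dt=r.regions_of("nipple",c)
print([(d["p"],d["extent"]) for d in ds],[(d["p"],d["extent"]) for d in dt],proj(c,g))
print(fit_tilt("nipple",g,[(s,ds[0]["region"])],103))
print(o["ft_torque"],o["contact_force"])
E
```

```text
[(0.58, [119.6, 250.4, 37.6, 80.1])] [(0.65, [434.1, 178.4, 31.3, 20.8])] [447.29101039 163.66116212]
(array([122.5,   4.2,  -0.4,  -0. ]), array([ 601.8, -302. ,    2.6]), np.float64(0.936))
[1.04077905 1.0114864  0.0487896 ] [-3.48068943  3.54257853 11.50319016]
```

The nipple slid about 15 mm down in the grip and leans about 4°, resting on the mat. That is well inside its tipping angle. I relieve the load, ease the grip and check; later lifts will use 60 N and gentler motion.

Call:
{"name": "servo_tool", "arguments": {"increments": [{"slide":[0,0,-0.012],"angular":[0,0,0]},{"slide":[0,0,-0.012],"angular":[0,0,0]},{"slide":[0,0,-0.012],"angular":[0,0,0]}], "force": 3}}

```text
time_s: 9.23
tcp_pos: [0.6097, -0.3049, 0.1941]
eef_rot: [1.0, 0.001, 0.001, 0.0]
contact_force: [-0.7, 0.3, 2.7]
opening: 0.0333
```

```bash
python3 - <<'E'
from h import *
s=r.capture("scene"); o=r.observe(); g=o["tcp_pos"]-[0,0,.069]; print(o["tcp_pos"],o["contact_force"],o["opening"])
ds=r.regions_of("nipple",s)
print(fit_tilt("nipple",g,[(s,ds[0]["region"])],118))
E
```

```text
[ 0.60970335 -0.30498991  0.19400148] [-1.27642669  0.19833724  2.59767268] 0.03320185955788288
(array([ 1.209e+02,  2.800e+00, -1.000e-01,  1.400e+00]), array([ 605.3, -304.9,    4.3]), np.float64(0.962))
```

Call:
{"name": "servo_tool", "arguments": {"increments": [{"slide":[0,0,0],"angular":[0,0,0]},{"slide":[0,0,0],"angular":[0,0,0]},{"slide":[0,0,0],"angular":[0,0,0]},{"slide":[0,0,0],"angular":[0,0,0]},{"slide":[0,0,-0.1],"angular":[0,0,0]},{"slide":[0,0,-0.22],"angular":[0,0,0]},{"slide":[0,0,-0.34],"angular":[0,0,0]},{"slide":[0,0,-0.46],"angular":[0,0,0]},{"slide":[0,0,-0.58],"angular":[0,0,0]},{"slide":[0,0,-0.66],"angular":[0,0,0]}], "grip": 0.7}}

```text
time_s: 10.17
tcp_pos: [0.6096, -0.3061, 0.3616]
eef_rot: [1.0, 0.0, 0.002, 0.001]
contact_force: [0.5, 0.5, 0.5]
opening: 0.0645
```

```bash
python3 - <<'E'
from h import *
s=r.capture("scene"); c=r.capture("top"); o=r.observe(); print(o["tcp_pos"],o["opening"])
print("nip",locate("nipple",(.607,-.305),.006,(s,c)))
print("un",locate("union",(.511,.048),.012,(s,c)))
E
```

```text
[ 0.61047637 -0.30639734  0.36287012] 0.06406498335916487
nip [(array([ 609.5, -304.7]), np.float64(0.954)), (array([ 607.7, -303.8]), np.float64(0.939)), (array([ 608.7, -304.5]), np.float64(0.939))]
un [(array([510.7,  47.4]), np.float64(0.92)), (array([510.7,  47.6]), np.float64(0.846)), (array([510.2,  47.8]), np.float64(0.883))]
```

Nipple stands at (0.609,−0.304). Next is the union at (0.511,0.048).

Call:
{"name": "servo_tool", "arguments": {"increments": [{"slide":[-0.03,-0.12,0],"angular":[0,0,0]},{"slide":[-0.06,-0.28,0],"angular":[0,0,0]},{"slide":[-0.09,-0.44,0],"angular":[0,0,0]},{"slide":[-0.12,-0.6,0],"angular":[0,0,0]},{"slide":[-0.15,-0.75,0],"angular":[0,0,0]},{"slide":[-0.18,-0.9,0],"angular":[0,0,0]},{"slide":[-0.2,-1,0],"angular":[0,0,0]},{"slide":[-0.2,-1,0],"angular":[0,0,0]}], "grip": 0.98}}

```text
time_s: 11.13
tcp_pos: [0.5576, -0.0487, 0.3569]
eef_rot: [1.0, 0.005, -0.001, -0.002]
contact_force: [-0.1, 1.1, 0.4]
opening: 0.0898
```

Call:
{"name": "servo_tool", "arguments": {"increments": [{"slide":[-0.06,-0.12,0],"angular":[0,0,0]},{"slide":[-0.12,-0.24,0],"angular":[0,0,0]},{"slide":[-0.17,-0.36,0],"angular":[0,0,0]},{"slide":[-0.196,-0.416,0],"angular":[0,0,0]},{"slide":[-0.196,-0.416,0],"angular":[0,0,0]},{"slide":[-0.196,-0.416,0],"angular":[0,0,0]},{"slide":[-0.196,-0.416,0],"angular":[0,0,0]}]}}

```text
time_s: 11.72
tcp_pos: [0.5103, 0.0466, 0.3573]
eef_rot: [1.0, -0.001, -0.001, 0.0]
contact_force: [-0.4, 0.0, 0.6]
opening: 0.09
```

Call:
{"name": "servo_tool", "arguments": {"increments": [{"slide":[0.002,-0.005,0.12],"angular":[0,0,0]},{"slide":[0.002,-0.005,0.26],"angular":[0,0,0]},{"slide":[0.002,-0.005,0.4],"angular":[0,0,0]},{"slide":[0.002,-0.005,0.52],"angular":[0,0,0]},{"slide":[0.002,-0.005,0.62],"angular":[0,0,0]},{"slide":[0.002,-0.005,0.69],"angular":[0,0,0]},{"slide":[0.002,-0.005,0.69],"angular":[0,0,0]},{"slide":[0.002,-0.005,0.69],"angular":[0,0,0]}]}}

```text
time_s: 12.38
tcp_pos: [0.5105, 0.0481, 0.1847]
eef_rot: [1.0, -0.001, -0.001, 0.0]
contact_force: [0.3, -0.0, 0.1]
opening: 0.0903
```

Call:
{"name": "servo_tool", "arguments": {"increments": [{"slide":[0,0,0],"angular":[0,0,0]},{"slide":[0,0,0],"angular":[0,0,0]},{"slide":[0,0,0],"angular":[0,0,0]},{"slide":[0,0,0],"angular":[0,0,0]},{"slide":[0,0,0],"angular":[0,0,0]},{"slide":[0,0,0],"angular":[0,0,0]},{"slide":[0,0,0],"angular":[0,0,0]},{"slide":[0,0,0],"angular":[0,0,0]}], "grip": 0, "force": 55}}

```text
time_s: 13.05
tcp_pos: [0.5107, 0.0493, 0.186]
eef_rot: [1.0, 0.0, 0.0, 0.0]
contact_force: [0.7, -1.0, 3.1]
opening: 0.0474
```

Call:
{"name": "servo_tool", "arguments": {"increments": [{"slide":[0,0,-0.02],"angular":[0,0,0]},{"slide":[0,0,-0.06],"angular":[0,0,0]},{"slide":[0,0,-0.13],"angular":[0,0,0]},{"slide":[0,0,-0.22],"angular":[0,0,0]},{"slide":[0,0,-0.32],"angular":[0,0,0]},{"slide":[0,0,-0.43],"angular":[0,0,0]},{"slide":[0,0,-0.54],"angular":[0,0,0]},{"slide":[0,0,-0.63],"angular":[0,0,0]},{"slide":[0,0,-0.68],"angular":[0,0,0]},{"slide":[0,0,-0.7],"angular":[0,0,0]}]}}

```text
time_s: 13.88
tcp_pos: [0.5109, 0.0499, 0.3634]
eef_rot: [1.0, 0.0, 0.002, -0.0]
contact_force: [0.4, 0.3, -3.3]
opening: 0.0478
```

Call:
{"name": "servo_tool", "arguments": {"increments": [{"slide":[0,0.02,0],"angular":[0,0,0]},{"slide":[0,0.08,0],"angular":[0,0,0]},{"slide":[0,0.18,0],"angular":[0,0,0]},{"slide":[0,0.3,0],"angular":[0,0,0]},{"slide":[0,0.42,0],"angular":[0,0,0]},{"slide":[0,0.54,0],"angular":[0,0,0]},{"slide":[0,0.66,0],"angular":[0,0,0]},{"slide":[0,0.78,0],"angular":[0,0,0]},{"slide":[0,0.9,0],"angular":[0,0,0]},{"slide":[0,1,0],"angular":[0,0,0]}]}}

```text
time_s: 14.72
tcp_pos: [0.5092, -0.2031, 0.3589]
eef_rot: [1.0, -0.001, -0.002, -0.0]
contact_force: [-0.1, -0.1, -3.5]
opening: 0.0482
```

Call:
{"name": "servo_tool", "arguments": {"increments": [{"slide":[0.02,0.1,0],"angular":[0,0,0]},{"slide":[0.04,0.2,0],"angular":[0,0,0]},{"slide":[0.06,0.3,0],"angular":[0,0,0]},{"slide":[0.08,0.38,0],"angular":[0,0,0]},{"slide":[0.08,0.43,0],"angular":[0,0,0]},{"slide":[0.08,0.456,0],"angular":[0,0,0]},{"slide":[0.08,0.456,0],"angular":[0,0,0]},{"slide":[0.08,0.456,0],"angular":[0,0,0]},{"slide":[0.08,0.456,0],"angular":[0,0,0]}]}}

```text
time_s: 15.47
tcp_pos: [0.5307, -0.3128, 0.3605]
eef_rot: [1.0, 0.001, -0.0, -0.001]
contact_force: [-0.2, 0.4, -4.1]
opening: 0.0482
```

```bash
python3 - <<'E'
from h import *
s=r.capture("scene"); o=r.observe(); g=o["tcp_pos"]-[0,0,.069]; print(o["tcp_pos"],o["contact_force"],o["opening"])
ds=r.regions_of("union",s)
for d in ds[:3]: print(d["p"],fit_tilt("union",g,[(s,d["region"])],104))
E
```

```text
[ 0.53082091 -0.31282863  0.36073757] [-0.70186618  0.60431571 -3.87177144] 0.04781466247354005
0.9 (array([108.4,   4. ,   0.5,  -1. ]), array([ 522.3, -313.8,  183.6]), np.float64(0.96))
0.81 (array([104.,   0.,   0.,   0.]), array([ 530.8, -312.8,  187.7]), np.float64(-0.0))
```

Call:
{"name": "servo_tool", "arguments": {"increments": [{"slide":[0,0,0.03],"angular":[0,0,0]},{"slide":[0,0,0.1],"angular":[0,0,0]},{"slide":[0,0,0.2],"angular":[0,0,0]},{"slide":[0,0,0.3],"angular":[0,0,0]},{"slide":[0,0,0.4],"angular":[0,0,0]},{"slide":[0,0,0.5],"angular":[0,0,0]},{"slide":[0,0,0.58],"angular":[0,0,0]},{"slide":[0,0,0.62],"angular":[0,0,0]},{"slide":[0,0,0.64],"angular":[0,0,0]},{"slide":[0,0,0.64],"angular":[0,0,0]}]}}

```text
time_s: 16.4
tcp_pos: [0.5305, -0.3141, 0.1999]
eef_rot: [1.0, 0.0, -0.001, -0.0]
contact_force: [-0.5, 0.5, -3.9]
opening: 0.0482
```

Call:
{"name": "servo_tool", "arguments": {"increments": [{"slide":[0,0,0.02],"angular":[0,0,0]},{"slide":[0,0,0.035],"angular":[0,0,0]},{"slide":[0,0,0.045],"angular":[0,0,0]},{"slide":[0,0,0.055],"angular":[0,0,0]},{"slide":[0,0,0.055],"angular":[0,0,0]},{"slide":[0,0,0.055],"angular":[0,0,0]}]}}

```text
time_s: 16.9
tcp_pos: [0.5306, -0.3146, 0.1871]
eef_rot: [1.0, 0.0, 0.0, 0.0]
contact_force: [0.3, 0.5, -2.9]
opening: 0.0483
```

Call:
{"name": "servo_tool", "arguments": {"increments": [{"slide":[0,0,0.01],"angular":[0,0,0]},{"slide":[0,0,0.015],"angular":[0,0,0]},{"slide":[0,0,0.02],"angular":[0,0,0]},{"slide":[0,0,0.025],"angular":[0,0,0]},{"slide":[0,0,0.025],"angular":[0,0,0]}]}}

```text
time_s: 17.32
tcp_pos: [0.5305, -0.3144, 0.1803]
eef_rot: [1.0, 0.0, -0.0, -0.0]
contact_force: [0.1, -0.2, -3.5]
opening: 0.0479
```

Call:
{"name": "servo_tool", "arguments": {"increments": [{"slide":[0,0,0.005],"angular":[0,0,0]},{"slide":[0,0,0.01],"angular":[0,0,0]},{"slide":[0,0,0.014],"angular":[0,0,0]},{"slide":[0,0,0.014],"angular":[0,0,0]},{"slide":[0,0,0.014],"angular":[0,0,0]}]}}

```text
time_s: 17.73
tcp_pos: [0.531, -0.3147, 0.18]
eef_rot: [1.0, 0.0, 0.0, 0.0]
contact_force: [-4.4, 2.7, 13.1]
opening: 0.048
```

Call:
{"name": "servo_tool", "arguments": {"increments": [{"slide":[0,0,-0.01],"angular":[0,0,0]},{"slide":[0,0,-0.01],"angular":[0,0,0]},{"slide":[0,0,-0.01],"angular":[0,0,0]}], "force": 3}}

```text
time_s: 17.98
tcp_pos: [0.5307, -0.3147, 0.1799]
eef_rot: [1.0, 0.0, 0.0, 0.0]
contact_force: [-0.4, 0.2, 1.6]
opening: 0.0486
```

Call:
{"name": "servo_tool", "arguments": {"increments": [{"slide":[0,0,0],"angular":[0,0,0]},{"slide":[0,0,0],"angular":[0,0,0]},{"slide":[0,0,0],"angular":[0,0,0]},{"slide":[0,0,0],"angular":[0,0,0]},{"slide":[0,0,-0.1],"angular":[0,0,0]},{"slide":[0,0,-0.24],"angular":[0,0,0]},{"slide":[0,0,-0.38],"angular":[0,0,0]},{"slide":[0,0,-0.52],"angular":[0,0,0]},{"slide":[0,0,-0.64],"angular":[0,0,0]},{"slide":[0,0,-0.73],"angular":[0,0,0]}], "grip": 0.98}}

```text
time_s: 18.82
tcp_pos: [0.5311, -0.3147, 0.3655]
eef_rot: [1.0, 0.0, 0.002, 0.001]
contact_force: [0.7, -0.5, 0.8]
opening: 0.0901
```

Call:
{"name": "servo_tool", "arguments": {"increments": [{"slide":[0.03,-0.12,0],"angular":[0,0,0]},{"slide":[0.06,-0.28,0],"angular":[0,0,0]},{"slide":[0.09,-0.44,0],"angular":[0,0,0]},{"slide":[0.12,-0.6,0],"angular":[0,0,0]},{"slide":[0.14,-0.75,0],"angular":[0,0,0]},{"slide":[0.16,-0.9,0],"angular":[0,0,0]},{"slide":[0.16,-1,0],"angular":[0,0,0]},{"slide":[0.16,-1,0],"angular":[0,0,0]}]}}

```text
time_s: 19.48
tcp_pos: [0.5708, -0.0571, 0.3624]
eef_rot: [1.0, 0.005, 0.0, -0.002]
contact_force: [0.5, 0.2, -0.2]
opening: 0.0901
```

```bash
python3 - <<'E'
from h import *
s=r.capture("scene"); c=r.capture("top"); o=r.observe(); print(o["tcp_pos"],o["opening"])
print("un",locate("union",(.53,-.314),.006,(s,c)))
print("so",locate("socket",(.594,.109),.012,(s,c)))
E
```

```text
[ 0.57059183 -0.06358116  0.36224521] 0.09001115754955993
un [(array([ 531.2, -315.6]), np.float64(0.481))]
so [(array([594. , 108.7]), np.float64(0.902)), (array([591.6, 110. ]), np.float64(0.861)), (array([592. , 109.9]), np.float64(0.879))]
```

Call:
{"name": "servo_tool", "arguments": {"increments": [{"slide":[0.03,-0.12,0],"angular":[0,0,0]},{"slide":[0.06,-0.28,0],"angular":[0,0,0]},{"slide":[0.08,-0.44,0],"angular":[0,0,0]},{"slide":[0.092,-0.58,0],"angular":[0,0,0]},{"slide":[0.092,-0.67,0],"angular":[0,0,0]},{"slide":[0.092,-0.695,0],"angular":[0,0,0]},{"slide":[0.092,-0.695,0],"angular":[0,0,0]},{"slide":[0.092,-0.695,0],"angular":[0,0,0]},{"slide":[0.092,-0.695,0],"angular":[0,0,0]}]}}

```text
time_s: 20.53
tcp_pos: [0.5939, 0.1063, 0.362]
eef_rot: [1.0, -0.002, -0.0, 0.001]
contact_force: [0.2, -0.8, -0.2]
opening: 0.0901
```

Call:
{"name": "servo_tool", "arguments": {"increments": [{"slide":[0,0,0.12],"angular":[0,0,0]},{"slide":[0,0,0.26],"angular":[0,0,0]},{"slide":[0,0,0.4],"angular":[0,0,0]},{"slide":[0,0,0.52],"angular":[0,0,0]},{"slide":[0,0,0.62],"angular":[0,0,0]},{"slide":[0,0,0.7],"angular":[0,0,0]},{"slide":[0,0,0.76],"angular":[0,0,0]},{"slide":[0,0,0.784],"angular":[0,0,0]},{"slide":[0,0,0.784],"angular":[0,0,0]},{"slide":[0,0,0.784],"angular":[0,0,0]}]}}

```text
time_s: 21.37
tcp_pos: [0.5941, 0.1081, 0.1667]
eef_rot: [1.0, -0.001, 0.0, 0.0]
contact_force: [0.4, -0.3, 0.7]
opening: 0.0902
```

Call:
{"name": "servo_tool", "arguments": {"increments": [{"slide":[0,0,0],"angular":[0,0,0]},{"slide":[0,0,0],"angular":[0,0,0]},{"slide":[0,0,0],"angular":[0,0,0]},{"slide":[0,0,0],"angular":[0,0,0]},{"slide":[0,0,0],"angular":[0,0,0]},{"slide":[0,0,0],"angular":[0,0,0]},{"slide":[0,0,0],"angular":[0,0,0]},{"slide":[0,0,0],"angular":[0,0,0]}], "grip": 0, "force": 58}}

```text
time_s: 22.03
tcp_pos: [0.5938, 0.1096, 0.1668]
eef_rot: [1.0, 0.0, 0.0, -0.0]
contact_force: [-1.2, 1.2, 4.5]
opening: 0.0601
```

Opening is 60 mm, so the pads hold the upper bead. That's acceptable, since it hangs stably from above its centre of mass. I lift gently and check.

Call:
{"name": "servo_tool", "arguments": {"increments": [{"slide":[0,0,-0.01],"angular":[0,0,0]},{"slide":[0,0,-0.03],"angular":[0,0,0]},{"slide":[0,0,-0.05],"angular":[0,0,0]},{"slide":[0,0,-0.06],"angular":[0,0,0]},{"slide":[0,0,-0.06],"angular":[0,0,0]}]}}

```text
time_s: 22.45
tcp_pos: [0.5936, 0.1092, 0.1815]
eef_rot: [1.0, 0.0, 0.0, -0.0]
contact_force: [0.3, -0.8, -6.1]
opening: 0.0599
```

```bash
python3 - <<'E'
from h import *
s=r.capture("scene"); o=r.observe(); g=o["tcp_pos"]-[0,0,.069]; print(o["tcp_pos"],o["contact_force"],o["opening"])
ds=r.regions_of("socket",s)
for d in ds[:3]: print(d["p"],fit_tilt("socket",g,[(s,d["region"])],86))
cv2.imwrite("pics/s1.png",cv2.resize(s["frame"][70:280,210:420],None,fx=2.5,fy=2.5))
E
```

```text
[0.5935232 0.109162  0.1812459] [-0.70085536 -0.22193919 -6.5562518 ] 0.059888682240910054
0.91 (array([89.3,  8.3, -4.5,  0.5]), array([581.2, 116. ,  24.1]), np.float64(0.854))
0.62 (array([86.,  0.,  0.,  0.]), array([593.5, 109.2,  26.2]), np.float64(-0.0))
```

View pics/s1.png

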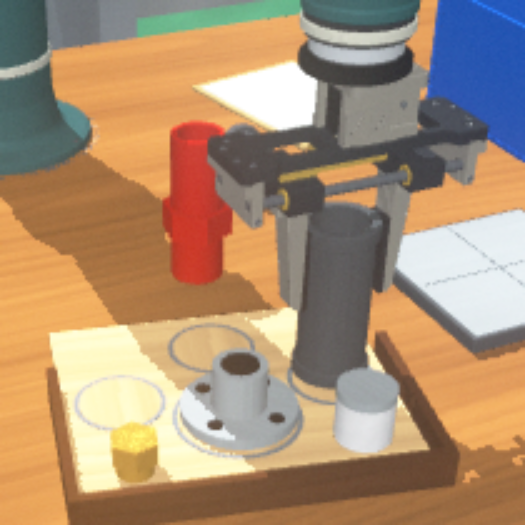

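The socket hangs upright, held at its top bead, with board and neighbours clear. I carry it to the mat.

Call:
{"name": "servo_tool", "arguments": {"increments": [{"slide":[0,0,-0.03],"angular":[0,0,0]},{"slide":[0,0,-0.09],"angular":[0,0,0]},{"slide":[0,0,-0.17],"angular":[0,0,0]},{"slide":[0,0,-0.27],"angular":[0,0,0]},{"slide":[0,0,-0.37],"angular":[0,0,0]},{"slide":[0,0,-0.47],"angular":[0,0,0]},{"slide":[0,0,-0.57],"angular":[0,0,0]},{"slide":[0,0,-0.65],"angular":[0,0,0]},{"slide":[0,0,-0.7],"angular":[0,0,0]},{"slide":[0,0,-0.714],"angular":[0,0,0]}]}}

```text
time_s: 23.38
tcp_pos: [0.5941, 0.1096, 0.3624]
eef_rot: [1.0, 0.0, 0.002, -0.0]
contact_force: [-0.1, 0.4, -5.9]
opening: 0.0599
```

Call:
{"name": "servo_tool", "arguments": {"increments": [{"slide":[-0.01,0.03,0],"angular":[0,0,0]},{"slide":[-0.03,0.1,0],"angular":[0,0,0]},{"slide":[-0.06,0.2,0],"angular":[0,0,0]},{"slide":[-0.09,0.31,0],"angular":[0,0,0]},{"slide":[-0.12,0.42,0],"angular":[0,0,0]},{"slide":[-0.15,0.54,0],"angular":[0,0,0]},{"slide":[-0.18,0.66,0],"angular":[0,0,0]},{"slide":[-0.21,0.78,0],"angular":[0,0,0]},{"slide":[-0.25,0.9,0],"angular":[0,0,0]},{"slide":[-0.28,1,0],"angular":[0,0,0]}]}}

```text
time_s: 24.22
tcp_pos: [0.5212, -0.1437, 0.3577]
eef_rot: [1.0, -0.001, -0.002, 0.0]
contact_force: [0.2, -0.7, -6.4]
opening: 0.06
```

Call:
{"name": "servo_tool", "arguments": {"increments": [{"slide":[-0.05,0.11,0],"angular":[0,0,0]},{"slide":[-0.1,0.22,0],"angular":[0,0,0]},{"slide":[-0.15,0.33,0],"angular":[0,0,0]},{"slide":[-0.2,0.44,0],"angular":[0,0,0]},{"slide":[-0.24,0.54,0],"angular":[0,0,0]},{"slide":[-0.27,0.62,0],"angular":[0,0,0]},{"slide":[-0.29,0.67,0],"angular":[0,0,0]},{"slide":[-0.294,0.684,0],"angular":[0,0,0]},{"slide":[-0.294,0.684,0],"angular":[0,0,0]},{"slide":[-0.294,0.684,0],"angular":[0,0,0]}]}}

```text
time_s: 25.05
tcp_pos: [0.4501, -0.3107, 0.3586]
eef_rot: [1.0, 0.0, -0.001, -0.001]
contact_force: [0.9, 0.1, -6.1]
opening: 0.0605
```

Call:
{"name": "servo_tool", "arguments": {"increments": [{"slide":[0,0,0.03],"angular":[0,0,0]},{"slide":[0,0,0.1],"angular":[0,0,0]},{"slide":[0,0,0.2],"angular":[0,0,0]},{"slide":[0,0,0.3],"angular":[0,0,0]},{"slide":[0,0,0.41],"angular":[0,0,0]},{"slide":[0,0,0.52],"angular":[0,0,0]},{"slide":[0,0,0.62],"angular":[0,0,0]},{"slide":[0,0,0.69],"angular":[0,0,0]},{"slide":[0,0,0.72],"angular":[0,0,0]},{"slide":[0,0,0.72],"angular":[0,0,0]}]}}

```text
time_s: 25.88
tcp_pos: [0.4497, -0.3101, 0.1776]
eef_rot: [1.0, 0.001, -0.002, -0.001]
contact_force: [-0.4, -0.1, -5.9]
opening: 0.0606
```

Contact is expected at about 0.161.

Call:
{"name": "servo_tool", "arguments": {"increments": [{"slide":[0,0,0.02],"angular":[0,0,0]},{"slide":[0,0,0.035],"angular":[0,0,0]},{"slide":[0,0,0.045],"angular":[0,0,0]},{"slide":[0,0,0.055],"angular":[0,0,0]},{"slide":[0,0,0.06],"angular":[0,0,0]},{"slide":[0,0,0.065],"angular":[0,0,0]},{"slide":[0,0,0.068],"angular":[0,0,0]},{"slide":[0,0,0.068],"angular":[0,0,0]},{"slide":[0,0,0.068],"angular":[0,0,0]}]}}

```text
time_s: 26.63
tcp_pos: [0.4501, -0.3118, 0.1628]
eef_rot: [1.0, 0.0, 0.0, 0.0]
contact_force: [-0.4, -0.5, -5.9]
opening: 0.0601
```

Call:
{"name": "servo_tool", "arguments": {"increments": [{"slide":[0,0,0.005],"angular":[0,0,0]},{"slide":[0,0,0.01],"angular":[0,0,0]},{"slide":[0,0,0.014],"angular":[0,0,0]},{"slide":[0,0,0.014],"angular":[0,0,0]},{"slide":[0,0,0.014],"angular":[0,0,0]}]}}

```text
time_s: 27.05
tcp_pos: [0.4504, -0.3119, 0.1607]
eef_rot: [1.0, 0.0, 0.0, 0.0]
contact_force: [-3.5, 2.8, 7.1]
opening: 0.0602
```

Call:
{"name": "servo_tool", "arguments": {"increments": [{"slide":[0,0,-0.006],"angular":[0,0,0]},{"slide":[0,0,-0.008],"angular":[0,0,0]},{"slide":[0,0,-0.008],"angular":[0,0,0]}], "force": 3}}

```text
time_s: 27.3
tcp_pos: [0.4503, -0.3118, 0.1614]
eef_rot: [1.0, 0.0, 0.0, 0.0]
contact_force: [-1.0, 0.8, -0.2]
opening: 0.061
```

Call:
{"name": "servo_tool", "arguments": {"increments": [{"slide":[0,0,0],"angular":[0,0,0]},{"slide":[0,0,0],"angular":[0,0,0]},{"slide":[0,0,0],"angular":[0,0,0]},{"slide":[0,0,0],"angular":[0,0,0]},{"slide":[0,0,-0.12],"angular":[0,0,0]},{"slide":[0,0,-0.27],"angular":[0,0,0]},{"slide":[0,0,-0.42],"angular":[0,0,0]},{"slide":[0,0,-0.57],"angular":[0,0,0]},{"slide":[0,0,-0.7],"angular":[0,0,0]},{"slide":[0,0,-0.8],"angular":[0,0,0]}], "grip": 0.98}}

```text
time_s: 28.13
tcp_pos: [0.4505, -0.3121, 0.3647]
eef_rot: [1.0, 0.0, 0.002, 0.001]
contact_force: [-0.5, 0.2, -0.3]
opening: 0.0903
```

Call:
{"name": "servo_tool", "arguments": {"increments": [{"slide":[0.06,-0.12,0],"angular":[0,0,0]},{"slide":[0.12,-0.27,0],"angular":[0,0,0]},{"slide":[0.18,-0.42,0],"angular":[0,0,0]},{"slide":[0.24,-0.57,0],"angular":[0,0,0]},{"slide":[0.3,-0.72,0],"angular":[0,0,0]},{"slide":[0.35,-0.87,0],"angular":[0,0,0]},{"slide":[0.4,-1,0],"angular":[0,0,0]},{"slide":[0.4,-1,0],"angular":[0,0,0]}]}}

```text
time_s: 28.8
tcp_pos: [0.5517, -0.0533, 0.3614]
eef_rot: [1.0, 0.006, 0.001, -0.002]
contact_force: [0.1, 0.5, 0.6]
opening: 0.0899
```

```bash
python3 - <<'E'
from h import *
s=r.capture("scene"); c=r.capture("top"); o=r.observe(); print(o["tcp_pos"],o["opening"])
for n,xy,z in(("nipple",(.609,-.305),.006),("union",(.531,-.315),.006),("socket",(.45,-.312),.006),("flange",(.6035,.027),.012)): print(n,locate(n,xy,z,(s,c)))
cv2.imwrite("pics/m3.png",s["frame"])
E
```

```text
[ 0.55034019 -0.06022376  0.36110698] 0.08996604149702847
nipple [(array([ 610.5, -304.8]), np.float64(0.96)), (array([ 608.2, -304.7]), np.float64(0.479)), (array([ 608.8, -305. ]), np.float64(0.719))]
union [(array([ 530.3, -315.5]), np.float64(0.455)), (array([ 529.7, -313.9]), np.float64(0.383)), (array([ 531. , -315.5]), np.float64(0.418))]
socket []
flange [(array([604.2,  27. ]), np.float64(0.967)), (array([603. ,  27.7]), np.float64(0.664)), (array([603.6,  27.4]), np.float64(0.812))]
```

View pics/m3.png

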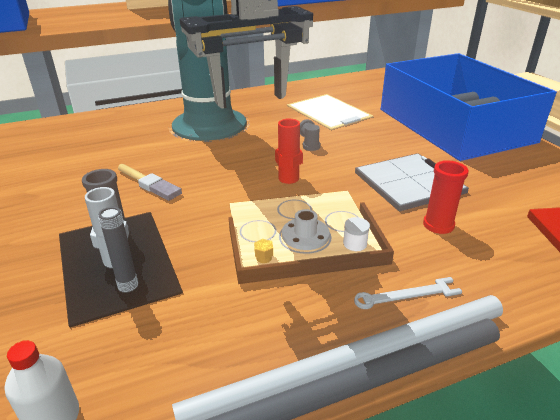

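All three pipes stand on the mat, with the socket behind the union and nipple at (100,190)–(120,285). Next is the flange at (0.604,0.027).

Call:
{"name": "servo_tool", "arguments": {"increments": [{"slide":[0.1,-0.14,0],"angular":[0,0,0]},{"slide":[0.18,-0.28,0],"angular":[0,0,0]},{"slide":[0.212,-0.35,0],"angular":[0,0,0]},{"slide":[0.212,-0.357,0],"angular":[0,0,0]},{"slide":[0.212,-0.357,0],"angular":[0,0,0]},{"slide":[0.212,-0.357,0],"angular":[0,0,0]}]}}

```text
time_s: 29.8
tcp_pos: [0.6027, 0.0261, 0.3609]
eef_rot: [1.0, -0.001, -0.0, 0.001]
contact_force: [-0.3, -0.1, -0.2]
opening: 0.0897
```

Call:
{"name": "servo_tool", "arguments": {"increments": [{"slide":[0,0,0.12],"angular":[0,0,0]},{"slide":[0,0,0.26],"angular":[0,0,0]},{"slide":[0,0,0.4],"angular":[0,0,0]},{"slide":[0,0,0.54],"angular":[0,0,0]},{"slide":[0,0,0.67],"angular":[0,0,0]},{"slide":[0,0,0.76],"angular":[0,0,0]},{"slide":[0,0,0.82],"angular":[0,0,0]},{"slide":[0,0,0.84],"angular":[0,0,0]},{"slide":[0,0,0.84],"angular":[0,0,0]},{"slide":[0,0,0.84],"angular":[0,0,0]}]}}

```text
time_s: 30.63
tcp_pos: [0.6034, 0.0264, 0.152]
eef_rot: [1.0, -0.001, 0.0, 0.0]
contact_force: [1.4, 0.1, 0.6]
opening: 0.0899
```

Call:
{"name": "servo_tool", "arguments": {"increments": [{"slide":[0,-0.004,0.05],"angular":[0,0,0]},{"slide":[0,-0.004,0.1],"angular":[0,0,0]},{"slide":[0,-0.004,0.13],"angular":[0,0,0]},{"slide":[0,-0.004,0.148],"angular":[0,0,0]},{"slide":[0,-0.004,0.148],"angular":[0,0,0]},{"slide":[0,-0.004,0.148],"angular":[0,0,0]}]}}

```text
time_s: 31.13
tcp_pos: [0.6029, 0.0286, 0.1137]
eef_rot: [1.0, 0.0, -0.0, 0.0]
contact_force: [0.1, -1.1, -0.2]
opening: 0.0901
```

Call:
{"name": "servo_tool", "arguments": {"increments": [{"slide":[0,0,0],"angular":[0,0,0]},{"slide":[0,0,0],"angular":[0,0,0]},{"slide":[0,0,0],"angular":[0,0,0]},{"slide":[0,0,0],"angular":[0,0,0]},{"slide":[0,0,0],"angular":[0,0,0]},{"slide":[0,0,0],"angular":[0,0,0]},{"slide":[0,0,0],"angular":[0,0,0]},{"slide":[0,0,0],"angular":[0,0,0]}], "grip": 0, "force": 55}}

```text
time_s: 31.8
tcp_pos: [0.6031, 0.0282, 0.1142]
eef_rot: [1.0, 0.0, 0.0, 0.0]
contact_force: [-0.3, -1.8, 1.3]
opening: 0.0414
```

Call:
{"name": "servo_tool", "arguments": {"increments": [{"slide":[0,0,-0.02],"angular":[0,0,0]},{"slide":[0,0,-0.06],"angular":[0,0,0]},{"slide":[0,0,-0.13],"angular":[0,0,0]},{"slide":[0,0,-0.22],"angular":[0,0,0]},{"slide":[0,0,-0.32],"angular":[0,0,0]},{"slide":[0,0,-0.41],"angular":[0,0,0]},{"slide":[0,0,-0.46],"angular":[0,0,0]},{"slide":[0,0,-0.48],"angular":[0,0,0]},{"slide":[0,0,-0.48],"angular":[0,0,0]}]}}

```text
time_s: 32.55
tcp_pos: [0.6033, 0.0285, 0.2352]
eef_rot: [1.0, 0.0, 0.001, 0.0]
contact_force: [0.6, -0.6, -5.8]
opening: 0.0416
```

Call:
{"name": "servo_tool", "arguments": {"increments": [{"slide":[-0.01,-0.03,0],"angular":[0,0,0]},{"slide":[-0.03,-0.1,0],"angular":[0,0,0]},{"slide":[-0.06,-0.2,0],"angular":[0,0,0]},{"slide":[-0.1,-0.32,0],"angular":[0,0,0]},{"slide":[-0.14,-0.44,0],"angular":[0,0,0]},{"slide":[-0.18,-0.56,0],"angular":[0,0,0]},{"slide":[-0.22,-0.68,0],"angular":[0,0,0]},{"slide":[-0.26,-0.8,0],"angular":[0,0,0]},{"slide":[-0.3,-0.91,0],"angular":[0,0,0]},{"slide":[-0.33,-1,0],"angular":[0,0,0]}]}}

```text
time_s: 33.38
tcp_pos: [0.5177, 0.2813, 0.2322]
eef_rot: [1.0, 0.002, -0.002, 0.0]
contact_force: [-0.7, 0.4, -5.2]
opening: 0.0414
```

Call:
{"name": "servo_tool", "arguments": {"increments": [{"slide":[-0.03,-0.08,0],"angular":[0,0,0]},{"slide":[-0.055,-0.15,0],"angular":[0,0,0]},{"slide":[-0.075,-0.21,0],"angular":[0,0,0]},{"slide":[-0.082,-0.236,0],"angular":[0,0,0]},{"slide":[-0.082,-0.236,0],"angular":[0,0,0]},{"slide":[-0.082,-0.236,0],"angular":[0,0,0]},{"slide":[-0.082,-0.236,0],"angular":[0,0,0]}]}}

```text
time_s: 33.97
tcp_pos: [0.5004, 0.3359, 0.2334]
eef_rot: [1.0, -0.001, -0.0, 0.001]
contact_force: [1.2, 0.0, -5.2]
opening: 0.0413
```

```bash
python3 - <<'E'
from h import *
s=r.capture("scene"); c=r.capture("top"); o=r.observe(); print(o["tcp_pos"],o["opening"],o["contact_force"])
b=o["tcp_pos"]-[0,0,.102]
print(locate("flange",b[:2],b[2],(s,c)))
E
```

```text
[0.50062938 0.33595119 0.2338499 ] 0.04116935495998293 [-0.49610149  0.65941711 -4.89127139]
[(array([503.6, 332.8]), np.float64(0.796)), (array([499.7, 336. ]), np.float64(0.338)), (array([501. , 334.7]), np.float64(0.552))]
```

Call:
{"name": "servo_tool", "arguments": {"increments": [{"slide":[-0.002,-0.004,0.03],"angular":[0,0,0]},{"slide":[-0.002,-0.004,0.09],"angular":[0,0,0]},{"slide":[-0.002,-0.004,0.17],"angular":[0,0,0]},{"slide":[-0.002,-0.004,0.26],"angular":[0,0,0]},{"slide":[-0.002,-0.004,0.34],"angular":[0,0,0]},{"slide":[-0.002,-0.004,0.4],"angular":[0,0,0]},{"slide":[-0.002,-0.004,0.43],"angular":[0,0,0]},{"slide":[-0.002,-0.004,0.44],"angular":[0,0,0]},{"slide":[-0.002,-0.004,0.44],"angular":[0,0,0]},{"slide":[-0.002,-0.004,0.44],"angular":[0,0,0]}]}}

```text
time_s: 35.0
tcp_pos: [0.5, 0.3389, 0.1249]
eef_rot: [1.0, 0.0, 0.001, -0.0]
contact_force: [-0.3, -0.1, -4.1]
opening: 0.041
```

Call:
{"name": "servo_tool", "arguments": {"increments": [{"slide":[0,0,0.01],"angular":[0,0,0]},{"slide":[0,0,0.02],"angular":[0,0,0]},{"slide":[0,0,0.026],"angular":[0,0,0]},{"slide":[0,0,0.03],"angular":[0,0,0]},{"slide":[0,0,0.03],"angular":[0,0,0]},{"slide":[0,0,0.03],"angular":[0,0,0]}]}}

```text
time_s: 35.5
tcp_pos: [0.4996, 0.3385, 0.1172]
eef_rot: [1.0, 0.0, 0.0, 0.0]
contact_force: [-0.6, -0.7, 1.1]
opening: 0.0413
```

```bash
python3 - <<'E'
from h import *
s=r.capture("scene"); c=r.capture("top"); o=r.observe(); print(o["tcp_pos"],o["opening"],o["contact_force"])
print(locate("flange",o["tcp_pos"][:2],.015,(s,c)))
f=rect(s,.39,.61,.23,.45,.015,2500)
a=np.linspace(0,6.28,60)
q=np.c_[(.45-(.337+.045*np.sin(a)))*2500,(.61-(.500+.045*np.cos(a)))*2500].round().astype(np.int32)
cv2.polylines(f,[q],True,(255,0,255),1); cv2.line(f,(0,275),(40,275),(255,0,255),1); cv2.line(f,(282,549),(282,510),(255,0,255),1)
cv2.imwrite("pics/fl.png",f)
E
```

```text
[0.499581   0.33848245 0.11719625] 0.04129510498751942 [-1.67795031 -1.95565472  3.45535801]
[(array([502. , 336.2]), np.float64(0.804))]
```

View pics/fl.png

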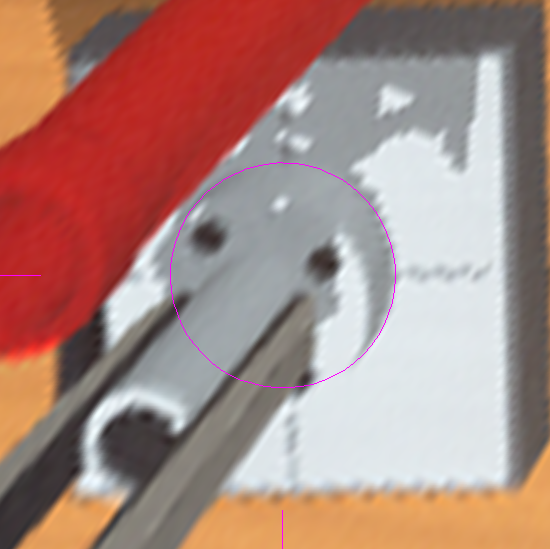

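The flange sits on the plate within about 1–2 mm of the crossing; the lines show at row ~272 and column ~287 of this view. I release it and check from above.

Call:
{"name": "servo_tool", "arguments": {"increments": [{"slide":[0,0,0],"angular":[0,0,0]},{"slide":[0,0,0],"angular":[0,0,0]}], "force": 3}}

```text
time_s: 35.87
tcp_pos: [0.4997, 0.3385, 0.1171]
eef_rot: [1.0, 0.0, 0.0, -0.0]
contact_force: [-2.0, -2.4, 4.5]
opening: 0.0418
```

Call:
{"name": "servo_tool", "arguments": {"increments": [{"slide":[0,0,0],"angular":[0,0,0]},{"slide":[0,0,0],"angular":[0,0,0]},{"slide":[0,0,0],"angular":[0,0,0]},{"slide":[0,0,0],"angular":[0,0,0]},{"slide":[0,0,-0.1],"angular":[0,0,0]},{"slide":[0,0,-0.25],"angular":[0,0,0]},{"slide":[0,0,-0.41],"angular":[0,0,0]},{"slide":[0,0,-0.57],"angular":[0,0,0]},{"slide":[0,0,-0.73],"angular":[0,0,0]},{"slide":[0,0,-0.88],"angular":[0,0,0]}], "grip": 0.72}}

```text
time_s: 36.7
tcp_pos: [0.4993, 0.3385, 0.3391]
eef_rot: [1.0, 0.0, 0.0, -0.0]
contact_force: [1.5, 1.0, -0.1]
opening: 0.066
```

Call:
{"name": "servo_tool", "arguments": {"increments": [{"slide":[0,0.12,-0.1],"angular":[0,0,0]},{"slide":[0,0.27,-0.1],"angular":[0,0,0]},{"slide":[0,0.42,-0.1],"angular":[0,0,0]},{"slide":[0,0.57,-0.1],"angular":[0,0,0]},{"slide":[0,0.72,-0.1],"angular":[0,0,0]},{"slide":[0,0.87,-0.1],"angular":[0,0,0]},{"slide":[0,1,-0.1],"angular":[0,0,0]},{"slide":[0,1,-0.1],"angular":[0,0,0]}], "grip": 0.98}}

```text
time_s: 37.37
tcp_pos: [0.4998, 0.0812, 0.3617]
eef_rot: [1.0, -0.005, 0.0, 0.002]
contact_force: [0.2, -0.1, 0.4]
opening: 0.0904
```

```bash
python3 - <<'E'
from h import *
s=r.capture("scene"); c=r.capture("top"); o=r.observe(); print(o["tcp_pos"],o["opening"],o["contact_force"])
print(locate("flange",(.5,.338),.015,(s,c)))
print(locate("socket",(.45,-.312),.006,(s,c)))
f=rect(c,.40,.60,.237,.437,.015,2500)
cv2.imwrite("pics/fl2.png",f)
E
```

```text
[0.49965818 0.08741372 0.36183432] 0.09029246416855043 [-0.79538897  1.19828593  0.0864478 ]
[(array([500., 337.]), np.float64(0.943))]
[(array([ 450., -312.]), np.float64(0.313)), (array([ 450.2, -310.6]), np.float64(0.931)), (array([ 450.6, -311.1]), np.float64(0.622))]
```

View pics/fl2.png

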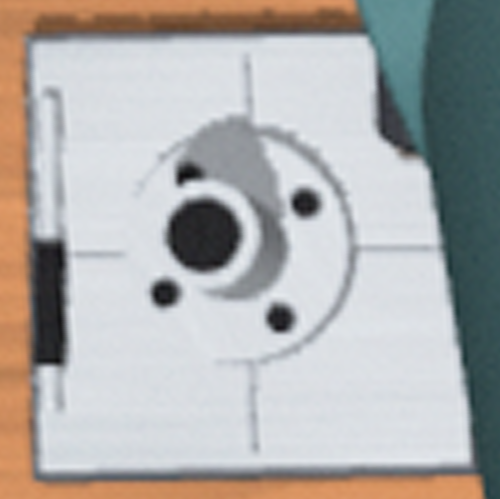

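The flange is flat and centred on the crossing, measured at (0.500,0.337). Now I return the socket.

Call:
{"name": "servo_tool", "arguments": {"increments": [{"slide":[-0.02,0.12,0],"angular":[0,0,0]},{"slide":[-0.04,0.27,0],"angular":[0,0,0]},{"slide":[-0.06,0.42,0],"angular":[0,0,0]},{"slide":[-0.08,0.57,0],"angular":[0,0,0]},{"slide":[-0.1,0.72,0],"angular":[0,0,0]},{"slide":[-0.12,0.87,0],"angular":[0,0,0]},{"slide":[-0.12,1,0],"angular":[0,0,0]},{"slide":[-0.12,1,0],"angular":[0,0,0]}]}}

```text
time_s: 38.33
tcp_pos: [0.469, -0.1673, 0.3617]
eef_rot: [1.0, -0.004, 0.0, 0.001]
contact_force: [-0.2, 0.9, -0.5]
opening: 0.0904
```

Call:
{"name": "servo_tool", "arguments": {"increments": [{"slide":[-0.02,0.12,0],"angular":[0,0,0]},{"slide":[-0.04,0.27,0],"angular":[0,0,0]},{"slide":[-0.06,0.41,0],"angular":[0,0,0]},{"slide":[-0.08,0.52,0],"angular":[0,0,0]},{"slide":[-0.08,0.58,0],"angular":[0,0,0]},{"slide":[-0.08,0.6,0],"angular":[0,0,0]},{"slide":[-0.08,0.6,0],"angular":[0,0,0]},{"slide":[-0.08,0.6,0],"angular":[0,0,0]},{"slide":[-0.08,0.6,0],"angular":[0,0,0]}]}}

```text
time_s: 39.08
tcp_pos: [0.4505, -0.3094, 0.3616]
eef_rot: [1.0, 0.002, -0.0, -0.0]
contact_force: [0.7, 0.8, -0.1]
opening: 0.0899
```

Call:
{"name": "servo_tool", "arguments": {"increments": [{"slide":[0,0.004,0.12],"angular":[0,0,0]},{"slide":[0,0.004,0.26],"angular":[0,0,0]},{"slide":[0,0.004,0.4],"angular":[0,0,0]},{"slide":[0,0.004,0.53],"angular":[0,0,0]},{"slide":[0,0.004,0.64],"angular":[0,0,0]},{"slide":[0,0.004,0.73],"angular":[0,0,0]},{"slide":[0,0.004,0.78],"angular":[0,0,0]},{"slide":[0,0.004,0.8],"angular":[0,0,0]},{"slide":[0,0.004,0.8],"angular":[0,0,0]},{"slide":[0,0.004,0.8],"angular":[0,0,0]}]}}

```text
time_s: 39.92
tcp_pos: [0.4503, -0.312, 0.1623]
eef_rot: [1.0, 0.001, 0.0, 0.0]
contact_force: [0.3, 0.2, 0.4]
opening: 0.0902
```

Call:
{"name": "servo_tool", "arguments": {"increments": [{"slide":[0,0,0],"angular":[0,0,0]},{"slide":[0,0,0],"angular":[0,0,0]},{"slide":[0,0,0],"angular":[0,0,0]},{"slide":[0,0,0],"angular":[0,0,0]},{"slide":[0,0,0],"angular":[0,0,0]},{"slide":[0,0,0],"angular":[0,0,0]},{"slide":[0,0,0],"angular":[0,0,0]}], "grip": 0, "force": 58}}

```text
time_s: 40.5
tcp_pos: [0.4498, -0.3124, 0.1622]
eef_rot: [1.0, 0.0, 0.0, -0.0]
contact_force: [-0.4, 1.4, 5.5]
opening: 0.06
```

Call:
{"name": "servo_tool", "arguments": {"increments": [{"slide":[0,0,-0.02],"angular":[0,0,0]},{"slide":[0,0,-0.06],"angular":[0,0,0]},{"slide":[0,0,-0.13],"angular":[0,0,0]},{"slide":[0,0,-0.23],"angular":[0,0,0]},{"slide":[0,0,-0.34],"angular":[0,0,0]},{"slide":[0,0,-0.46],"angular":[0,0,0]},{"slide":[0,0,-0.58],"angular":[0,0,0]},{"slide":[0,0,-0.69],"angular":[0,0,0]},{"slide":[0,0,-0.77],"angular":[0,0,0]},{"slide":[0,0,-0.8],"angular":[0,0,0]}]}}

```text
time_s: 41.33
tcp_pos: [0.4499, -0.3131, 0.365]
eef_rot: [1.0, -0.0, 0.002, 0.001]
contact_force: [0.2, -0.1, -5.8]
opening: 0.0602
```

Call:
{"name": "servo_tool", "arguments": {"increments": [{"slide":[0.01,-0.03,0],"angular":[0,0,0]},{"slide":[0.03,-0.1,0],"angular":[0,0,0]},{"slide":[0.06,-0.2,0],"angular":[0,0,0]},{"slide":[0.09,-0.31,0],"angular":[0,0,0]},{"slide":[0.12,-0.42,0],"angular":[0,0,0]},{"slide":[0.15,-0.54,0],"angular":[0,0,0]},{"slide":[0.18,-0.66,0],"angular":[0,0,0]},{"slide":[0.21,-0.78,0],"angular":[0,0,0]},{"slide":[0.25,-0.9,0],"angular":[0,0,0]},{"slide":[0.28,-1,0],"angular":[0,0,0]}]}}

```text
time_s: 42.17
tcp_pos: [0.5188, -0.0593, 0.3593]
eef_rot: [1.0, 0.001, -0.002, -0.001]
contact_force: [1.1, -0.1, -5.9]
opening: 0.0601
```

Call:
{"name": "servo_tool", "arguments": {"increments": [{"slide":[0.05,-0.11,0],"angular":[0,0,0]},{"slide":[0.1,-0.22,0],"angular":[0,0,0]},{"slide":[0.15,-0.33,0],"angular":[0,0,0]},{"slide":[0.2,-0.44,0],"angular":[0,0,0]},{"slide":[0.24,-0.54,0],"angular":[0,0,0]},{"slide":[0.27,-0.62,0],"angular":[0,0,0]},{"slide":[0.29,-0.67,0],"angular":[0,0,0]},{"slide":[0.295,-0.687,0],"angular":[0,0,0]},{"slide":[0.295,-0.687,0],"angular":[0,0,0]},{"slide":[0.295,-0.687,0],"angular":[0,0,0]}]}}

```text
time_s: 43.0
tcp_pos: [0.5928, 0.1078, 0.3607]
eef_rot: [1.0, -0.0, -0.001, 0.001]
contact_force: [-1.1, -1.4, -6.2]
opening: 0.0605
```

Call:
{"name": "servo_tool", "arguments": {"increments": [{"slide":[0,0,0.03],"angular":[0,0,0]},{"slide":[0,0,0.1],"angular":[0,0,0]},{"slide":[0,0,0.2],"angular":[0,0,0]},{"slide":[0,0,0.3],"angular":[0,0,0]},{"slide":[0,0,0.41],"angular":[0,0,0]},{"slide":[0,0,0.52],"angular":[0,0,0]},{"slide":[0,0,0.62],"angular":[0,0,0]},{"slide":[0,0,0.69],"angular":[0,0,0]},{"slide":[0,0,0.72],"angular":[0,0,0]},{"slide":[0,0,0.72],"angular":[0,0,0]}]}}

```text
time_s: 43.83
tcp_pos: [0.5921, 0.1076, 0.1796]
eef_rot: [1.0, -0.001, -0.002, 0.001]
contact_force: [-0.4, 0.6, -6.6]
opening: 0.0599
```

Call:
{"name": "servo_tool", "arguments": {"increments": [{"slide":[0,0,0],"angular":[0,0,0]},{"slide":[0,0,0.015],"angular":[0,0,0]},{"slide":[0,0,0.015],"angular":[0,0,0]},{"slide":[0,0,0.015],"angular":[0,0,0]}]}}

```text
time_s: 44.17
tcp_pos: [0.5937, 0.1093, 0.1789]
eef_rot: [1.0, 0.0, 0.001, -0.0]
contact_force: [0.6, -0.6, -7.1]
opening: 0.0602
```

Call:
{"name": "servo_tool", "arguments": {"increments": [{"slide":[0,0,0.015],"angular":[0,0,0]},{"slide":[0,0,0.025],"angular":[0,0,0]},{"slide":[0,0,0.032],"angular":[0,0,0]},{"slide":[0,0,0.036],"angular":[0,0,0]},{"slide":[0,0,0.04],"angular":[0,0,0]},{"slide":[0,0,0.04],"angular":[0,0,0]},{"slide":[0,0,0.04],"angular":[0,0,0]}]}}

```text
time_s: 44.75
tcp_pos: [0.5932, 0.1093, 0.1683]
eef_rot: [1.0, 0.0, -0.0, 0.0]
contact_force: [-1.6, -0.5, -0.4]
opening: 0.0602
```

Call:
{"name": "servo_tool", "arguments": {"increments": [{"slide":[0,0,0.002],"angular":[0,0,0]},{"slide":[0,0,0.002],"angular":[0,0,0]},{"slide":[0,0,0.002],"angular":[0,0,0]}], "force": 3}}

```text
time_s: 45.0
tcp_pos: [0.5936, 0.1096, 0.1681]
eef_rot: [1.0, 0.0, 0.001, -0.0]
contact_force: [-3.3, -0.1, 3.0]
opening: 0.061
```

Call:
{"name": "servo_tool", "arguments": {"increments": [{"slide":[0,0,0],"angular":[0,0,0]},{"slide":[0,0,0],"angular":[0,0,0]},{"slide":[0,0,0],"angular":[0,0,0]},{"slide":[0,0,0],"angular":[0,0,0]},{"slide":[0,0,-0.12],"angular":[0,0,0]},{"slide":[0,0,-0.27],"angular":[0,0,0]},{"slide":[0,0,-0.42],"angular":[0,0,0]},{"slide":[0,0,-0.57],"angular":[0,0,0]},{"slide":[0,0,-0.7],"angular":[0,0,0]},{"slide":[0,0,-0.78],"angular":[0,0,0]}], "grip": 0.98}}

```text
time_s: 45.83
tcp_pos: [0.5942, 0.1095, 0.3668]
eef_rot: [1.0, 0.0, 0.003, -0.001]
contact_force: [-0.3, -0.1, -0.5]
opening: 0.0898
```

Call:
{"name": "servo_tool", "arguments": {"increments": [{"slide":[-0.03,0.12,0],"angular":[0,0,0]},{"slide":[-0.06,0.27,0],"angular":[0,0,0]},{"slide":[-0.09,0.42,0],"angular":[0,0,0]},{"slide":[-0.12,0.57,0],"angular":[0,0,0]},{"slide":[-0.15,0.72,0],"angular":[0,0,0]},{"slide":[-0.15,0.87,0],"angular":[0,0,0]},{"slide":[-0.15,1,0],"angular":[0,0,0]},{"slide":[-0.15,1,0],"angular":[0,0,0]}]}}

```text
time_s: 46.5
tcp_pos: [0.5547, -0.1492, 0.3625]
eef_rot: [1.0, -0.005, 0.0, 0.002]
contact_force: [0.4, -0.5, 0.1]
opening: 0.0898
```

Call:
{"name": "servo_tool", "arguments": {"increments": [{"slide":[-0.03,0.12,0],"angular":[0,0,0]},{"slide":[-0.06,0.27,0],"angular":[0,0,0]},{"slide":[-0.09,0.42,0],"angular":[0,0,0]},{"slide":[-0.1,0.57,0],"angular":[0,0,0]},{"slide":[-0.1,0.67,0],"angular":[0,0,0]},{"slide":[-0.1,0.697,0],"angular":[0,0,0]},{"slide":[-0.1,0.697,0],"angular":[0,0,0]},{"slide":[-0.1,0.697,0],"angular":[0,0,0]},{"slide":[-0.1,0.697,0],"angular":[0,0,0]}]}}

```text
time_s: 47.25
tcp_pos: [0.5316, -0.3127, 0.3623]
eef_rot: [1.0, 0.002, 0.0, -0.001]
contact_force: [0.2, 0.2, -0.7]
opening: 0.09
```

```bash
python3 - <<'E'
from h import *
s=r.capture("scene"); c=r.capture("top"); o=r.observe(); print(o["tcp_pos"],o["opening"],o["contact_force"])
print(locate("socket",(.594,.109),.012,(s,c)))
E
```

```text
[ 0.53156421 -0.3129318   0.36253519] 0.08998789721432236 [ 0.44897306  0.20999785 -0.57254659]
[(array([593.6, 108.4]), np.float64(0.9)), (array([592.8, 110.6]), np.float64(0.941)), (array([592.1, 109.6]), np.float64(0.914))]
```

Socket is back on its spot. Next, the union.

Call:
{"name": "servo_tool", "arguments": {"increments": [{"slide":[-0.003,0.006,0.12],"angular":[0,0,0]},{"slide":[-0.003,0.006,0.26],"angular":[0,0,0]},{"slide":[-0.003,0.006,0.4],"angular":[0,0,0]},{"slide":[-0.003,0.006,0.53],"angular":[0,0,0]},{"slide":[-0.003,0.006,0.63],"angular":[0,0,0]},{"slide":[-0.003,0.006,0.69],"angular":[0,0,0]},{"slide":[-0.003,0.006,0.72],"angular":[0,0,0]},{"slide":[-0.003,0.006,0.72],"angular":[0,0,0]},{"slide":[-0.003,0.006,0.72],"angular":[0,0,0]}]}}

```text
time_s: 48.2
tcp_pos: [0.5306, -0.3163, 0.183]
eef_rot: [1.0, 0.0, 0.0, 0.0]
contact_force: [0.7, 0.8, 0.5]
opening: 0.0897
```

Call:
{"name": "servo_tool", "arguments": {"increments": [{"slide":[0,0,0],"angular":[0,0,0]},{"slide":[0,0,0],"angular":[0,0,0]},{"slide":[0,0,0],"angular":[0,0,0]},{"slide":[0,0,0],"angular":[0,0,0]},{"slide":[0,0,0],"angular":[0,0,0]},{"slide":[0,0,0],"angular":[0,0,0]},{"slide":[0,0,0],"angular":[0,0,0]},{"slide":[0,0,0],"angular":[0,0,0]}], "grip": 0, "force": 58}}

```text
time_s: 48.87
tcp_pos: [0.5302, -0.3164, 0.1826]
eef_rot: [1.0, 0.0, 0.0, -0.0]
contact_force: [-0.4, 0.2, 1.3]
opening: 0.0476
```

Call:
{"name": "servo_tool", "arguments": {"increments": [{"slide":[0,0,-0.02],"angular":[0,0,0]},{"slide":[0,0,-0.06],"angular":[0,0,0]},{"slide":[0,0,-0.13],"angular":[0,0,0]},{"slide":[0,0,-0.22],"angular":[0,0,0]},{"slide":[0,0,-0.32],"angular":[0,0,0]},{"slide":[0,0,-0.43],"angular":[0,0,0]},{"slide":[0,0,-0.54],"angular":[0,0,0]},{"slide":[0,0,-0.63],"angular":[0,0,0]},{"slide":[0,0,-0.7],"angular":[0,0,0]},{"slide":[0,0,-0.72],"angular":[0,0,0]}]}}

```text
time_s: 49.7
tcp_pos: [0.5308, -0.317, 0.3663]
eef_rot: [1.0, 0.0, 0.002, 0.001]
contact_force: [0.7, -0.1, -3.9]
opening: 0.048
```

Call:
{"name": "servo_tool", "arguments": {"increments": [{"slide":[0,-0.03,0],"angular":[0,0,0]},{"slide":[0,-0.1,0],"angular":[0,0,0]},{"slide":[0,-0.2,0],"angular":[0,0,0]},{"slide":[0,-0.31,0],"angular":[0,0,0]},{"slide":[0,-0.42,0],"angular":[0,0,0]},{"slide":[0,-0.54,0],"angular":[0,0,0]},{"slide":[0,-0.66,0],"angular":[0,0,0]},{"slide":[0,-0.78,0],"angular":[0,0,0]},{"slide":[0,-0.9,0],"angular":[0,0,0]},{"slide":[0,-1,0],"angular":[0,0,0]}]}}

```text
time_s: 50.53
tcp_pos: [0.5287, -0.0634, 0.3607]
eef_rot: [1.0, 0.001, -0.002, -0.001]
contact_force: [0.6, 0.5, -3.4]
opening: 0.0478
```

Call:
{"name": "servo_tool", "arguments": {"increments": [{"slide":[-0.02,-0.1,0],"angular":[0,0,0]},{"slide":[-0.04,-0.2,0],"angular":[0,0,0]},{"slide":[-0.06,-0.3,0],"angular":[0,0,0]},{"slide":[-0.08,-0.38,0],"angular":[0,0,0]},{"slide":[-0.08,-0.44,0],"angular":[0,0,0]},{"slide":[-0.08,-0.459,0],"angular":[0,0,0]},{"slide":[-0.08,-0.459,0],"angular":[0,0,0]},{"slide":[-0.08,-0.459,0],"angular":[0,0,0]}]}}

```text
time_s: 51.2
tcp_pos: [0.5097, 0.0475, 0.3615]
eef_rot: [1.0, -0.0, -0.001, 0.0]
contact_force: [-0.4, -0.9, -3.4]
opening: 0.0477
```

Call:
{"name": "servo_tool", "arguments": {"increments": [{"slide":[0,0,0.03],"angular":[0,0,0]},{"slide":[0,0,0.1],"angular":[0,0,0]},{"slide":[0,0,0.2],"angular":[0,0,0]},{"slide":[0,0,0.3],"angular":[0,0,0]},{"slide":[0,0,0.4],"angular":[0,0,0]},{"slide":[0,0,0.5],"angular":[0,0,0]},{"slide":[0,0,0.58],"angular":[0,0,0]},{"slide":[0,0,0.63],"angular":[0,0,0]},{"slide":[0,0,0.65],"angular":[0,0,0]},{"slide":[0,0,0.65],"angular":[0,0,0]}]}}

```text
time_s: 52.03
tcp_pos: [0.5093, 0.047, 0.1983]
eef_rot: [1.0, -0.001, -0.002, 0.0]
contact_force: [0.2, 0.5, -4.3]
opening: 0.0481
```

Call:
{"name": "servo_tool", "arguments": {"increments": [{"slide":[0,0,0.01],"angular":[0,0,0]},{"slide":[0,0,0.015],"angular":[0,0,0]},{"slide":[0,0,0.015],"angular":[0,0,0]},{"slide":[0,0,0.015],"angular":[0,0,0]}]}}

```text
time_s: 52.37
tcp_pos: [0.5104, 0.0482, 0.1968]
eef_rot: [1.0, 0.0, 0.001, -0.0]
contact_force: [-0.5, -0.3, -3.8]
opening: 0.0479
```

Call:
{"name": "servo_tool", "arguments": {"increments": [{"slide":[0,0,0.01],"angular":[0,0,0]},{"slide":[0,0,0.018],"angular":[0,0,0]},{"slide":[0,0,0.025],"angular":[0,0,0]},{"slide":[0,0,0.03],"angular":[0,0,0]},{"slide":[0,0,0.034],"angular":[0,0,0]},{"slide":[0,0,0.034],"angular":[0,0,0]},{"slide":[0,0,0.034],"angular":[0,0,0]}]}}

```text
time_s: 52.95
tcp_pos: [0.5102, 0.0483, 0.1885]
eef_rot: [1.0, 0.0, 0.0, 0.0]
contact_force: [-2.1, -0.4, 6.1]
opening: 0.0478
```

Call:
{"name": "servo_tool", "arguments": {"increments": [{"slide":[0,0,-0.003],"angular":[0,0,0]},{"slide":[0,0,-0.004],"angular":[0,0,0]},{"slide":[0,0,-0.004],"angular":[0,0,0]}], "force": 3}}

```text
time_s: 53.2
tcp_pos: [0.5101, 0.0483, 0.1886]
eef_rot: [1.0, 0.0, 0.0, -0.0]
contact_force: [-0.7, 1.2, -2.2]
opening: 0.0489
```

Call:
{"name": "servo_tool", "arguments": {"increments": [{"slide":[0,0,0],"angular":[0,0,0]},{"slide":[0,0,0],"angular":[0,0,0]},{"slide":[0,0,0],"angular":[0,0,0]},{"slide":[0,0,0],"angular":[0,0,0]},{"slide":[0,0,-0.1],"angular":[0,0,0]},{"slide":[0,0,-0.24],"angular":[0,0,0]},{"slide":[0,0,-0.38],"angular":[0,0,0]},{"slide":[0,0,-0.52],"angular":[0,0,0]},{"slide":[0,0,-0.64],"angular":[0,0,0]},{"slide":[0,0,-0.7],"angular":[0,0,0]}], "grip": 0.9}}

```text
time_s: 54.03
tcp_pos: [0.5111, 0.0485, 0.368]
eef_rot: [1.0, 0.0, 0.003, -0.0]
contact_force: [0.8, -0.4, -0.9]
opening: 0.0826
```

Call:
{"name": "servo_tool", "arguments": {"increments": [{"slide":[0.03,0.12,0],"angular":[0,0,0]},{"slide":[0.06,0.27,0],"angular":[0,0,0]},{"slide":[0.09,0.42,0],"angular":[0,0,0]},{"slide":[0.12,0.57,0],"angular":[0,0,0]},{"slide":[0.15,0.72,0],"angular":[0,0,0]},{"slide":[0.18,0.87,0],"angular":[0,0,0]},{"slide":[0.2,1,0],"angular":[0,0,0]},{"slide":[0.2,1,0],"angular":[0,0,0]}]}}

```text
time_s: 54.7
tcp_pos: [0.5593, -0.21, 0.3633]
eef_rot: [1.0, -0.005, -0.0, 0.002]
contact_force: [-0.1, -0.6, 0.3]
opening: 0.0827
```

Call:
{"name": "servo_tool", "arguments": {"increments": [{"slide":[0.06,0.12,0],"angular":[0,0,0]},{"slide":[0.12,0.25,0],"angular":[0,0,0]},{"slide":[0.17,0.36,0],"angular":[0,0,0]},{"slide":[0.194,0.412,0],"angular":[0,0,0]},{"slide":[0.194,0.412,0],"angular":[0,0,0]},{"slide":[0.194,0.412,0],"angular":[0,0,0]},{"slide":[0.194,0.412,0],"angular":[0,0,0]}]}}

```text
time_s: 55.28
tcp_pos: [0.6086, -0.3032, 0.3635]
eef_rot: [1.0, 0.001, -0.0, -0.001]
contact_force: [1.6, -0.2, 0.1]
opening: 0.0827
```

```bash
python3 - <<'E'
from h import *
s=r.capture("scene"); c=r.capture("top"); o=r.observe(); print(o["tcp_pos"],o["opening"],o["contact_force"])
print(locate("union",(.511,.048),.012,(s,c)))
print(locate("nipple",(.609,-.305),.006,(s,c)))
E
```

```text
[ 0.60869007 -0.30298074  0.3639922 ] 0.08229058503955247 [0.73018582 0.38313119 0.54309797]
[(array([512.5,  46.4]), np.float64(0.951)), (array([509.2,  48.8]), np.float64(0.905)), (array([510.2,  48. ]), np.float64(0.921))]
[(array([ 610.3, -304.6]), np.float64(0.944)), (array([ 607.6, -303.2]), np.float64(0.942)), (array([ 608.7, -304.8]), np.float64(0.939))]
```

Call:
{"name": "servo_tool", "arguments": {"increments": [{"slide":[0.002,0.004,0.12],"angular":[0,0,0]},{"slide":[0.002,0.004,0.26],"angular":[0,0,0]},{"slide":[0.002,0.004,0.4],"angular":[0,0,0]},{"slide":[0.002,0.004,0.53],"angular":[0,0,0]},{"slide":[0.002,0.004,0.64],"angular":[0,0,0]},{"slide":[0.002,0.004,0.72],"angular":[0,0,0]},{"slide":[0.002,0.004,0.76],"angular":[0,0,0]},{"slide":[0.002,0.004,0.76],"angular":[0,0,0]},{"slide":[0.002,0.004,0.76],"angular":[0,0,0]}]}}

```text
time_s: 56.33
tcp_pos: [0.6095, -0.3057, 0.1742]
eef_rot: [1.0, 0.0, 0.0, 0.0]
contact_force: [0.1, -0.3, 0.5]
opening: 0.0826
```

Call:
{"name": "servo_tool", "arguments": {"increments": [{"slide":[0,0,0],"angular":[0,0,0]},{"slide":[0,0,0],"angular":[0,0,0]},{"slide":[0,0,0],"angular":[0,0,0]},{"slide":[0,0,0],"angular":[0,0,0]},{"slide":[0,0,0],"angular":[0,0,0]},{"slide":[0,0,0],"angular":[0,0,0]},{"slide":[0,0,0],"angular":[0,0,0]},{"slide":[0,0,0],"angular":[0,0,0]},{"slide":[0,0,0],"angular":[0,0,0]}], "grip": 0, "force": 58}}

```text
time_s: 57.08
tcp_pos: [0.6091, -0.3057, 0.1737]
eef_rot: [1.0, 0.0, -0.0, -0.0]
contact_force: [0.5, 0.2, 0.7]
opening: 0.0323
```

Call:
{"name": "servo_tool", "arguments": {"increments": [{"slide":[0,0,-0.015],"angular":[0,0,0]},{"slide":[0,0,-0.04],"angular":[0,0,0]},{"slide":[0,0,-0.08],"angular":[0,0,0]},{"slide":[0,0,-0.12],"angular":[0,0,0]},{"slide":[0,0,-0.15],"angular":[0,0,0]},{"slide":[0,0,-0.16],"angular":[0,0,0]},{"slide":[0,0,-0.16],"angular":[0,0,0]}]}}

```text
time_s: 57.67
tcp_pos: [0.6096, -0.306, 0.2152]
eef_rot: [1.0, 0.0, 0.001, 0.001]
contact_force: [-0.6, 0.5, -3.6]
opening: 0.0322
```

```bash
python3 - <<'E'
from h import *
s=r.capture("scene"); o=r.observe(); g=o["tcp_pos"]-[0,0,.069]; print(o["tcp_pos"],o["contact_force"],o["opening"])
for d in r.regions_of("nipple",s)[:1]: print(d["p"],fit_tilt("nipple",g,[(s,d["region"])],100))
E
```

```text
[ 0.60924242 -0.30582079  0.21436259] [ 0.15232987 -0.3624732  -5.15079467] 0.03218198541900443
0.97 (array([96.7,  1.7,  0.2,  3.6]), array([ 610. , -306.2,   48.7]), np.float64(0.946))
```

Call:
{"name": "servo_tool", "arguments": {"increments": [{"slide":[0,0,-0.02],"angular":[0,0,0]},{"slide":[0,0,-0.06],"angular":[0,0,0]},{"slide":[0,0,-0.13],"angular":[0,0,0]},{"slide":[0,0,-0.22],"angular":[0,0,0]},{"slide":[0,0,-0.32],"angular":[0,0,0]},{"slide":[0,0,-0.42],"angular":[0,0,0]},{"slide":[0,0,-0.51],"angular":[0,0,0]},{"slide":[0,0,-0.57],"angular":[0,0,0]},{"slide":[0,0,-0.6],"angular":[0,0,0]},{"slide":[0,0,-0.6],"angular":[0,0,0]}]}}

```text
time_s: 58.6
tcp_pos: [0.6096, -0.306, 0.3663]
eef_rot: [1.0, 0.0, 0.002, 0.001]
contact_force: [0.4, 0.1, -3.7]
opening: 0.0322
```

Call:
{"name": "servo_tool", "arguments": {"increments": [{"slide":[-0.01,-0.03,0],"angular":[0,0,0]},{"slide":[-0.02,-0.1,0],"angular":[0,0,0]},{"slide":[-0.04,-0.2,0],"angular":[0,0,0]},{"slide":[-0.06,-0.3,0],"angular":[0,0,0]},{"slide":[-0.08,-0.4,0],"angular":[0,0,0]},{"slide":[-0.1,-0.5,0],"angular":[0,0,0]},{"slide":[-0.12,-0.6,0],"angular":[0,0,0]},{"slide":[-0.14,-0.7,0],"angular":[0,0,0]},{"slide":[-0.15,-0.76,0],"angular":[0,0,0]},{"slide":[-0.16,-0.8,0],"angular":[0,0,0]}]}}

```text
time_s: 59.43
tcp_pos: [0.5679, -0.1025, 0.3622]
eef_rot: [1.0, 0.002, -0.001, -0.001]
contact_force: [-0.9, 1.2, -3.7]
opening: 0.0318
```

Call:
{"name": "servo_tool", "arguments": {"increments": [{"slide":[-0.01,-0.05,0],"angular":[0,0,0]},{"slide":[-0.03,-0.12,0],"angular":[0,0,0]},{"slide":[-0.041,-0.18,0],"angular":[0,0,0]},{"slide":[-0.041,-0.197,0],"angular":[0,0,0]},{"slide":[-0.041,-0.197,0],"angular":[0,0,0]},{"slide":[-0.041,-0.197,0],"angular":[0,0,0]}]}}

```text
time_s: 59.93
tcp_pos: [0.5589, -0.0575, 0.3634]
eef_rot: [1.0, -0.0, -0.0, 0.0]
contact_force: [-0.1, -0.9, -3.3]
opening: 0.032
```

```bash
python3 - <<'E'
from h import *
s=r.capture("scene"); o=r.observe(); g=o["tcp_pos"]-[0,0,.069]; print(o["tcp_pos"],o["contact_force"],o["opening"])
for d in r.regions_of("nipple",s)[:1]: print(d["p"],fit_tilt("nipple",g,[(s,d["region"])],100))
E
```

```text
[ 0.55888801 -0.05797742  0.36341082] [-0.77917723 -0.16468151 -4.03173778] 0.03215260883267686
0.77 (array([99.9,  4. , -0.8,  0.3]), array([552.3, -56.7, 194.7]), np.float64(0.896))
```

Call:
{"name": "servo_tool", "arguments": {"increments": [{"slide":[0,-0.003,0.03],"angular":[0,0,0]},{"slide":[0,-0.003,0.1],"angular":[0,0,0]},{"slide":[0,-0.003,0.2],"angular":[0,0,0]},{"slide":[0,-0.003,0.3],"angular":[0,0,0]},{"slide":[0,-0.003,0.4],"angular":[0,0,0]},{"slide":[0,-0.003,0.5],"angular":[0,0,0]},{"slide":[0,-0.003,0.59],"angular":[0,0,0]},{"slide":[0,-0.003,0.65],"angular":[0,0,0]},{"slide":[0,-0.003,0.68],"angular":[0,0,0]},{"slide":[0,-0.003,0.68],"angular":[0,0,0]}]}}

```text
time_s: 60.87
tcp_pos: [0.5578, -0.0563, 0.1915]
eef_rot: [1.0, -0.0, -0.002, -0.0]
contact_force: [0.1, -0.3, -4.3]
opening: 0.032
```

Call:
{"name": "servo_tool", "arguments": {"increments": [{"slide":[0,0,0.01],"angular":[0,0,0]},{"slide":[0,0,0.02],"angular":[0,0,0]},{"slide":[0,0,0.03],"angular":[0,0,0]},{"slide":[0,0,0.036],"angular":[0,0,0]},{"slide":[0,0,0.042],"angular":[0,0,0]},{"slide":[0,0,0.046],"angular":[0,0,0]},{"slide":[0,0,0.046],"angular":[0,0,0]},{"slide":[0,0,0.046],"angular":[0,0,0]}]}}

```text
time_s: 61.53
tcp_pos: [0.5588, -0.0558, 0.1823]
eef_rot: [1.0, 0.0, 0.0, 0.0]
contact_force: [0.1, 0.1, -4.2]
opening: 0.0322
```

Call:
{"name": "servo_tool", "arguments": {"increments": [{"slide":[0,0.002,0.004],"angular":[0,0,0]},{"slide":[0,0.002,0.008],"angular":[0,0,0]},{"slide":[0,0.002,0.012],"angular":[0,0,0]},{"slide":[0,0.002,0.012],"angular":[0,0,0]},{"slide":[0,0.002,0.012],"angular":[0,0,0]}]}}

```text
time_s: 61.95
tcp_pos: [0.559, -0.0563, 0.1796]
eef_rot: [1.0, 0.0, 0.0, 0.0]
contact_force: [-0.2, 0.2, 1.6]
opening: 0.0321
```

Contact. I release it, lift away, retreat and check.

Call:
{"name": "servo_tool", "arguments": {"increments": [{"slide":[0,0,0],"angular":[0,0,0]},{"slide":[0,0,0],"angular":[0,0,0]},{"slide":[0,0,0],"angular":[0,0,0]}], "force": 3}}

```text
time_s: 62.2
tcp_pos: [0.5591, -0.0561, 0.1795]
eef_rot: [1.0, 0.0, 0.0, -0.0]
contact_force: [-0.8, -0.1, 2.1]
opening: 0.0332
```

Call:
{"name": "servo_tool", "arguments": {"increments": [{"slide":[0,0,0],"angular":[0,0,0]},{"slide":[0,0,0],"angular":[0,0,0]},{"slide":[0,0,0],"angular":[0,0,0]},{"slide":[0,0,0],"angular":[0,0,0]},{"slide":[0,0,-0.1],"angular":[0,0,0]},{"slide":[0,0,-0.24],"angular":[0,0,0]},{"slide":[0,0,-0.38],"angular":[0,0,0]},{"slide":[0,0,-0.52],"angular":[0,0,0]},{"slide":[0,0,-0.64],"angular":[0,0,0]},{"slide":[0,0,-0.73],"angular":[0,0,0]}], "grip": 0.75}}

```text
time_s: 63.03
tcp_pos: [0.5593, -0.0563, 0.3649]
eef_rot: [1.0, 0.0, 0.002, 0.0]
contact_force: [-0.2, -0.8, -0.4]
opening: 0.069
```

Call:
{"name": "servo_tool", "arguments": {"increments": [{"slide":[-0.08,0.12,0],"angular":[0,0,0]},{"slide":[-0.16,0.24,0],"angular":[0,0,0]},{"slide":[-0.24,0.38,0],"angular":[0,0,0]},{"slide":[-0.32,0.52,0],"angular":[0,0,0]},{"slide":[-0.4,0.66,0],"angular":[0,0,0]},{"slide":[-0.48,0.8,0],"angular":[0,0,0]},{"slide":[-0.5,0.92,0],"angular":[0,0,0]},{"slide":[-0.5,1,0],"angular":[0,0,0]},{"slide":[-0.5,1,0],"angular":[0,0,0]},{"slide":[-0.5,1,0],"angular":[0,0,0]}]}}

```text
time_s: 63.87
tcp_pos: [0.4335, -0.307, 0.3615]
eef_rot: [1.0, -0.001, -0.0, -0.0]
contact_force: [-0.1, 0.7, -0.5]
opening: 0.0691
```

```bash
python3 - <<'E'
from h import *
s=r.capture("scene"); c=r.capture("top"); o=r.observe(); print(o["tcp_pos"],o["contact_force"])
for n,xy,z in(("nipple",(.559,-.057),.012),("union",(.511,.048),.012),("socket",(.594,.109),.012),("flange",(.5,.337),.015),("tin",(.663,.101),.012),("plug",(.636,-.068),.012)): print(n,locate(n,xy,z,(c,s)))
cv2.imwrite("pics/end.png",np.hstack([cv2.resize(c["frame"][120:290,90:370],(420,255)),cv2.resize(s["frame"][130:300,200:480],(380,231)).repeat(1,0)[:231]]) if 0 else np.vstack([cv2.resize(c["frame"][120:280,90:370],None,fx=1.8,fy=1.8),cv2.resize(s["frame"][130:300,200:480],None,fx=1.8,fy=1.8)])[:600])
E
```

```text
[ 0.43426057 -0.30502794  0.3614543 ] [-0.05386933  0.7532643  -0.39952957]
nipple [(array([557.6, -56. ]), np.float64(0.906)), (array([555.4, -55.5]), np.float64(0.897)), (array([557.3, -56. ]), np.float64(0.9))]
union [(array([509.7,  48.4]), np.float64(0.859)), (array([511.2,  47.1]), np.float64(0.953)), (array([509.7,  47.8]), np.float64(0.904))]
socket [(array([592. , 109.5]), np.float64(0.923)), (array([593.5, 108.5]), np.float64(0.903)), (array([592.1, 109.5]), np.float64(0.913))]
flange [(array([499.8, 338.5]), np.float64(0.969)), (array([499.6, 337.7]), np.float64(0.963)), (array([499.6, 338. ]), np.float64(0.964))]
tin [(array([664.8, 101.3]), np.float64(0.778)), (array([662.1, 101.4]), np.float64(0.923)), (array([663.6, 101. ]), np.float64(0.846))]
plug [(array([635.9, -68.8]), np.float64(0.908)), (array([633.5, -70.3]), np.float64(0.803)), (array([635.8, -69.3]), np.float64(0.851))]
```

View pics/end.png

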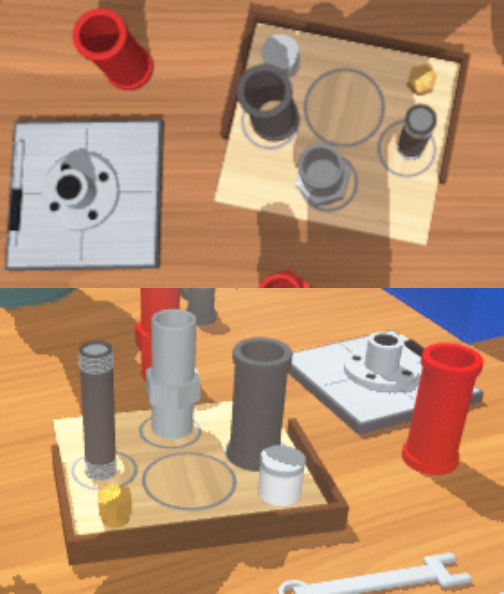

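All pieces stand upright on their spots, the flange is on the crossing, and the tin and plug are unmoved. Handing in.

```bash
python3 -c "
from rig import r
print(r.job_done())"
```

```text
the job is handed in; nothing more can be done
None
```

The job is done and handed in at about 65 s of the 144 s allowed. I moved the nipple, union and socket to the mat, then set the flange base down on the plate's crossing. After that I put the socket, union and nipple back on their starting spots.

**Final camera checks:**

| Thing | Position before handing in (m) | Target or start (m) |
|---|---|---|
| Nipple | (0.557, −0.056) | (0.559, −0.057) |
| Union | (0.510, 0.048) | (0.5105, 0.048) |
| Socket | (0.592, 0.1095) | (0.5935, 0.1095) |
| Flange | (0.4996, 0.338) | crossing at (0.500, 0.337) |

All of these agree within about 2 mm. The last pictures show everything upright. The tin and plug read within about 1 mm of their first combined readings, and the gripper is clear.

**What did not go as planned:**
- **Nipple slip:** on its first carry, at 30 N grip, the nipple slid about 15 mm down between the fingers and leaned about 4°. It touched the mat early with roughly 14 N, then stood upright when released. I used 55–58 N and gentler motion for every later carry, and nothing slipped again.
- **Socket grip:** the fingers held the socket by its upper bead (60 mm) rather than its plain wall. It stayed stable throughout.
- **Camera agreement:** single-camera fits differed from each other by up to about 3 mm.

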